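# Tighten a scope's retaining ring with a two-pin spanner

## Task

Take the steel two-pin spanner from its wooden rest and push both of its pins fully into the two holes of the retaining ring in the leaning scope. With the pins in, turn the ring clockwise (as seen looking at its face) until it is fully home against its stop and its short line meets the line on the scope's rim. Then stand the spanner back upright in its rest and let go, leaving the loose loupe and screwdriver where they are.

Things in the scene. Friction and masses are not known exactly. Their poses are not given: they have to be found in the camera images.
- spanner: Steel two-pin spanner, 0.2 kg, stands loose in the rest. Origin midway between the pin tips; z from tips to handle, x along the line of the pins. Pins 7 mm thick at x = +20 and -20 mm, z 0 to 12 mm, last 3 mm tapered to 4 mm. Crossbar 48 (x) by 26 (y), z 12 to 26. Flat handle 36 (x) by 16 (y), z 26 to 91: grip across its 16 mm. Turned half round it is the same tool.
- pin_a (a point): centre of the tip of the spanner's pin at x = +20 mm; axes as the spanner's
- pin_b (a point): centre of the tip of the spanner's pin at x = -20 mm; axes as the spanner's
- housing: Leaning scope in an aluminium cradle, fixed: base 120 by 124 by 10 mm, cheeks to 79 mm high, black tube 94 mm across (97 at its bands) that leans 30 degrees from vertical toward the housing's -x, about the robot's side. Origin: centre of the base's underside, z up.
- ring_face (a point): Centre of the retaining ring's flat face (aluminium, 58 mm visible, glass disc in the middle), about 89 mm above the table. z points out of the face along the ring's axis, 30 degrees from vertical; x and y turn with the ring. The face lies 3 mm below the tube's rim (opening 58 mm across): the spanner's crossbar fits inside the rim and can rest on the face.
- hole_a (a point): centre of the mouth of one ring hole, in the plane of the face, 20 mm from the ring's axis. The hole is round, 11 mm across and 14 mm deep, along the axis. Axes as ring_face.
- hole_b (a point): centre of the mouth of the other hole, the same, opposite hole_a
- ring (a joint): turn of the ring in rad, growing clockwise as seen looking at its face; it starts somewhere from 0 to 0.35 and is home against a rigid stop at 0.95, where its line meets the line on the rim. It takes about 0.15 N m to turn and stays where it is left.
- rest: Wooden rest, fixed, 86 (x) by 64 (y) by 26 mm. Origin: centre of its underside, z up. A groove along x, 15 mm wide, 14 deep and 58 long, between two rails takes the pins; the crossbar lies on the rails, 20 mm above the table, within lips 6 mm higher that leave a pocket of 58 (x) by 36 mm (y).
- rest_seat (a point): centre of the rest's pocket, at the height of the rails (20 mm above the table); the groove runs along its x. The stored spanner's origin is 12 mm below this point.
- loupe: black loupe, a cup 34 mm across and 34 mm high, loose bystander; origin at the centre of its underside
- driver: screwdriver with yellow and black handle, 170 mm long, 24 mm thick, lying loose, a bystander; origin at the middle of its underside
Mind the look-alikes: they are no part of the job. What is meant by the rest is not red, and is the smaller of those in its own colour.

How it is judged:
By the outcome, as a careful person would: the job done as asked, in the order asked, and still so for the second after the job is handed in, with the robot touching nothing.
It also fails if it takes over 56 s, if anything falls off the work surface, if the arm or the gripper's body presses on something with over 40 N, if the wrist force passes 120 N, or if a joint passes its speed limit or range.

## Robot

A 6-joint arm with a two-finger parallel gripper is mounted at the origin on the work surface; the furniture and walls round the work are solid. World frame = base frame: x ahead of the robot, y to its left, z up, the work surface at z = 0. Lengths are in m, angles in rad, forces in N, time in s.
With the tool pointing down it reaches from about 0.425 to 0.95 m from the base axis. Payload 3.5 kg.
Tool frame: the origin (TCP) lies at the very end of the fingers, on their centre line; the grasp point (between the pads) lies 19 mm behind it; y points along the fingers, z is the direction in which the jaws open and shut, and the axes are right-handed (so a half turn about y gives the same grasp; the last joint's range is limited). The gripper opens to 85 mm and grips with 20 to 120 N. Pads are 22 mm wide; open, the fingers measure 114 mm over their backs; the gripper's body (76 mm by 85 mm) begins 54 mm behind the grasp point. The pads swing forward as they close: fully open they stand 13 mm farther back than shut.
Start: joints at [-1.422, 0.286, 1.577, -0, 1.279, -0.15], TCP at [0.199, -0.645, 0.231] pointing down, gripper open.
Joint ranges: [-2.77, 2.77], [-0.9, 2.22], [0.21, 2.48], [-1.53, 4.67], [0.24, 2.81], [-2.84, 2.84]. Speed limits (rad/s): [2.79, 2.79, 3.14, 3.14, 3.14, 3.14].

## Interface

Orientations are given as a unit quaternion [x, y, z, w].
In Python, from plant import ctrl, cams gives the robot as it stands.
- The arm moves only by the tool play_rows, never from a script. Its argument "steps" is a list of rows, each an object of numbers: "claw": the finger opening in cm, from 0 to 8.54; "tx", "ty", "tz": the shift along the tool's x, y, z in cm; "ax", "ay", "az": the turn, a rotation vector about the tool's x, y, z in degrees. A call has 1 to 12 rows; each row is the pose to reach, as a shift and turn from the pose commanded when the call began, along the tool's axes at that moment; what a row does not reach only later rows make up. A row lasts 1/12 s, in which the tool goes at most 41.7 mm and 7.16 degrees, less where a joint would pass 70% of its speed; a pose out of reach is approached as far as the arm can. A call with a gripper value outside its range is refused whole. The fingers move at their own pace and stop on an object; "grip_force" is the grip in N (left out, the last holds). Time passes only in rows, so rows that repeat a pose let the fingers close. It gives the time, the measured TCP pose, the force and the opening at its end, in the units of the state.
- ctrl.get_state(): the state, without advancing time (a new reading comes with each control period).
- cams.read_camera(name): name is "side" or "top" or "wrist"; returns (picture, depth): 400x640x3 uint8, blue, green, red; 400x640 float32, m along the optical axis (not along the pixel's ray), 0 where there is no reading.
- cams.camera_model(name): a dict with "intrinsics" (3x3 intrinsics, pixels), "rvec" (rotation vector, rad) and "tvec" (3), from world to camera coordinates, as OpenCV has them; the wrist camera has in their place "tool_from_camera" (4x4, takes a point from camera to tool coordinates, whose origin is the TCP and whose axes are the tool frame's). Camera axes: x right, y down, z forward; pixel columns grow to the right and rows downward; lengths in m; the calibration is good to about 2 mm. A picture is of the moment at which its call begins: read the wrist's pose just before it. camera_model takes no time and is no camera call.
- ctrl.sign_off(): hands the job in, once; it reports no verdict.
The state is a dict: "time": time; "qpos": joint angles; "dq": joint speeds; "joint_efforts": joint torques, N m; "eef_pos": TCP position; "tcp_rot": TCP orientation; "contact_force": force on the tool from outside, world axes, zero at the start; "wrist_torque": the same for the moment, N m; "opening": opening from 0.0 (shut) to 1.0 (fully open).
Only numpy, scipy, OpenCV 4.12 (cv2) and the standard library are available. Lean on these libraries where they do the work, as an engineer would, in place of code of your own. Each camera call takes 0.05 s, during which the arm holds its last target.

## Working session

There is one attempt and no reset: what is moved stays moved. The work goes in short steps, Python scripts to look and compute and a tool call to move; the robot and the scene stay as the last step left them, time stands still between calls to the robot, and variables do not carry over. Pictures are saved under pics/ and viewed, and the job is handed in when it is done.

Besides the shell and the picture viewer there is one more tool, called in YAML: its name, and indented under it one key for each argument. play_rows: Moves the arm, as the interface text tells. Its arguments: {"type":"object","properties":{"steps":{"type":"array","items":{"type":"object","properties":{"claw":{"type":"number"},"tx":{"type":"number"},"ty":{"type":"number"},"tz":{"type":"number"},"ax":{"type":"number"},"ay":{"type":"number"},"az":{"type":"number"}}}},"grip_force":{"type":"number"}},"required":["steps"]}

```bash
mkdir -p pics; ls
python3 - <<'E'
from plant import ctrl,cams
import cv2,numpy as np
s=ctrl.get_state(); print(s)
for n in ["side","top","wrist"]:
    p,d=cams.read_camera(n); cv2.imwrite(f"pics/{n}0.png",p); np.save(f"pics/{n}0.npy",d); print(n,cams.camera_model(n))
E
```

```text
pics
{'time': 0.0, 'qpos': array([-1.42202373e+00,  2.87182519e-01,  1.57819121e+00,  2.59572251e-05,
        1.27861538e+00, -1.50036928e-01]), 'dq': array([ 0.00048509,  0.0016981 , -0.00063505,  0.00109706,  0.00049801,
       -0.0008034 ]), 'joint_efforts': array([ 8.42873214e-04, -4.05981946e+01, -2.92624158e+01, -1.05967965e-04,
        5.72849429e-03, -1.33221383e-05]), 'eef_pos': array([ 0.19861892, -0.64441973,  0.22992826]), 'tcp_rot': array([-0.10524051,  0.70007667, -0.69838213,  0.10525915]), 'contact_force': array([ 0.93950493,  0.37997182, -0.31404405]), 'wrist_torque': array([0.03793025, 0.05409776, 0.05850934]), 'opening': 0.997627650377253}
side {'intrinsics': array([[494.46644934,   0.        , 318.60184983],
       [  0.        , 494.46644934, 199.49724659],
       [  0.        ,   0.        ,   1.        ]]), 'rvec': array([ 0.18250568, -2.82960293,  1.21890939]), 'tvec': array([ 0.46227628, -0.07841594,  1.48224795])}
top {'intrinsics': array([[388.19082919,   0.        , 314.27815307],
       [  0.        , 388.19082919, 200.24330769],
       [  0.        ,   0.        ,   1.        ]]), 'rvec': array([ 2.19307271, -2.19819509,  0.03524662]), 'tvec': array([0.26221641, 0.40830142, 1.09916369])}
wrist {'intrinsics': array([[332.36090893,   0.        , 317.9359294 ],
       [  0.        , 332.36090893, 202.11281456],
       [  0.        ,   0.        ,   1.        ]]), 'tool_from_camera': array([[-7.73501438e-04,  9.47472892e-01,  3.19835146e-01,
        -8.23119956e-02],
       [-4.16413236e-04, -3.19835519e-01,  9.47472990e-01,
        -1.42333838e-01],
       [ 9.99999614e-01,  5.99688132e-04,  6.41933487e-04,
        -1.53812422e-03],
       [ 0.00000000e+00,  0.00000000e+00,  0.00000000e+00,
         1.00000000e+00]])}
```

View pics/top0.png

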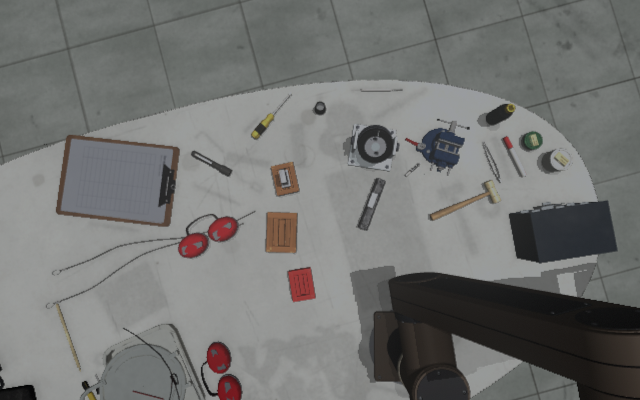

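View pics/side0.png

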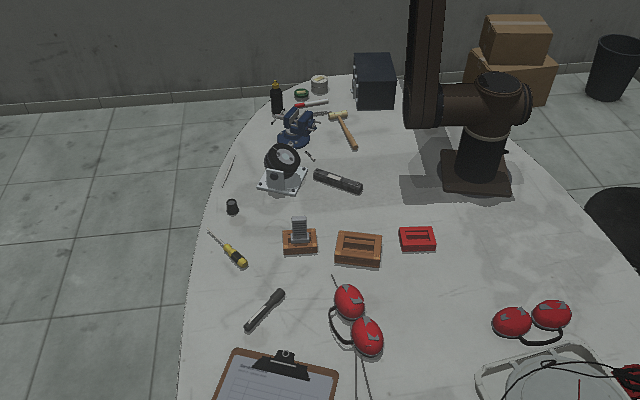

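View pics/wrist0.png

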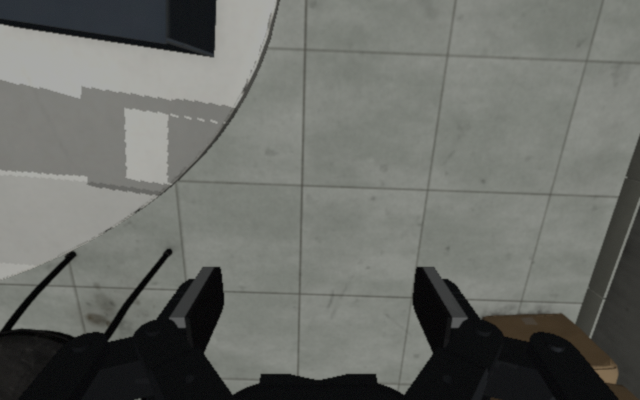

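Candidates for the rest in the top view: brown at (285,178) with the spanner in it, a larger empty brown one at (282,232), and a red one at (301,284). The one at (285,178) fits: it isn't red and is the smaller of the brown pair. I'll confirm it in an enlarged crop.

```bash
cat > h.py <<'E'
from plant import ctrl,cams
import cv2,numpy as np
from scipy.spatial.transform import Rotation as R
def ext(n):
    m=cams.camera_model(n); K=m["intrinsics"]
    if n=="wrist":
        s=ctrl.get_state(); T=np.eye(4);T[:3,:3]=R.from_quat(s["tcp_rot"]).as_matrix();T[:3,3]=s["eef_pos"]
        return K,T@m["tool_from_camera"]
    Rm=cv2.Rodrigues(m["rvec"])[0];T=np.eye(4);T[:3,:3]=Rm.T;T[:3,3]=-Rm.T@m["tvec"];return K,T
def ray(K,T,u,v):
    return T[:3,3],T[:3,:3]@np.linalg.inv(K)@np.array([u,v,1.])
def onplane(K,T,u,v,z):
    o,d=ray(K,T,u,v);return o+d*(z-o[2])/d[2]
def onpl(K,T,u,v,p,n):
    o,d=ray(K,T,u,v);return o+d*(np.dot(np.subtract(p,o),n)/np.dot(d,n))
def pt(K,T,u,v,dep):
    o,d=ray(K,T,u,v);return o+d*dep
def proj(K,T,p):
    q=K@(T[:3,:3].T@(np.array(p)-T[:3,3]));return q[:2]/q[2]
E
python3 - <<'E'
from h import *
t=cv2.imread("pics/top0.png");s=cv2.imread("pics/side0.png")
a=cv2.resize(t[110:310,230:430],(600,600),interpolation=cv2.INTER_CUBIC);cv2.imwrite("pics/topc.png",a)
b=cv2.resize(s[130:290,190:390],(800,640)[:2],interpolation=cv2.INTER_CUBIC)[:600];cv2.imwrite("pics/sidec.png",b)
K,T=ext("top");D=np.load("pics/top0.npy")
for u,v in[(285,178),(282,232),(375,143),(301,284),(320,108),(262,128)]:
    print(u,v,onplane(K,T,u,v,0.02).round(3),pt(K,T,u,v,D[v,u]).round(3))
E
```

```text
285 178 [0.472 0.344 0.02 ] [0.464 0.338 0.097]
282 232 [0.319 0.352 0.02 ] [0.318 0.354 0.007]
375 143 [0.571 0.088 0.02 ] [0.556 0.1   0.1  ]
301 284 [0.173 0.299 0.02 ] [0.171 0.3   0.007]
320 108 [0.672 0.244 0.02 ] [0.669 0.244 0.031]
262 128 [0.615 0.41  0.02 ] [0.615 0.41  0.021]
```

View pics/topc.png

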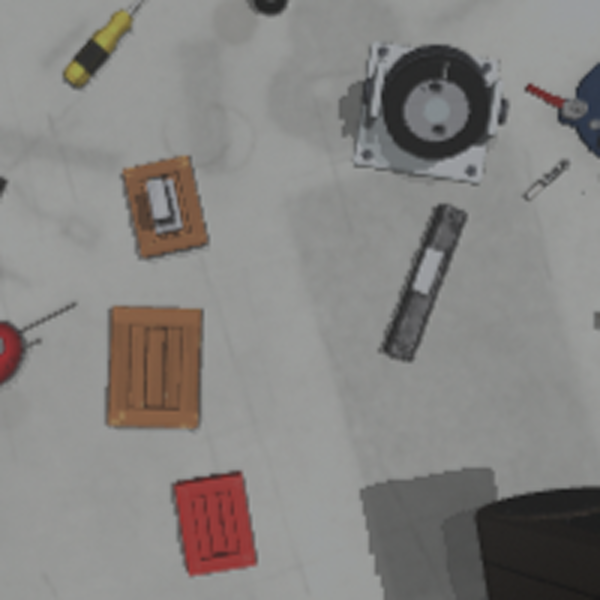

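View pics/sidec.png

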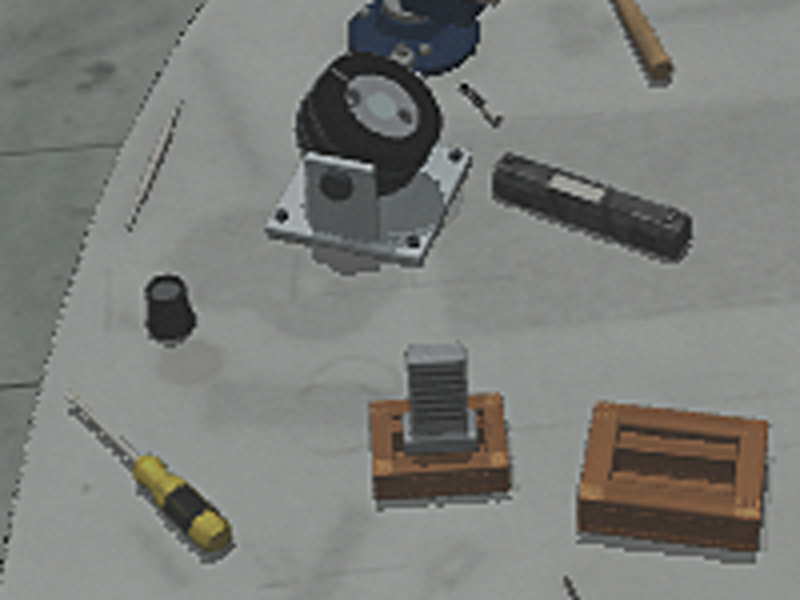

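The crop confirms it: the small brown rest holds the upright spanner and the bigger brown one is empty. In the scope, the rim line is at about crop (445,70) and the holes at about (436,87) and (438,129). Next I'll measure them.

Run:
```python
from h import *
for n,box in (("top",(250,150,320,205)),("side",(270,215,330,260))):
    im=cv2.imread(f"pics/{n}0.png");K,T=ext(n);x0,y0,x1,y1=box
    c=im[y0:y1,x0:x1];h=cv2.cvtColor(c,cv2.COLOR_BGR2HSV)
    m=((h[...,0]>5)&(h[...,0]<20)&(h[...,1]>90)).astype(np.uint8)*255
    cs=cv2.findContours(m,0,2)[0];k=max(cs,key=cv2.contourArea)+np.array([x0,y0])
    print(n,cv2.contourArea(k),cv2.minAreaRect(k))
    if n=="top":
        P=np.array([onplane(K,T,*p[0],0.026)[:2] for p in k],np.float32)
        r=cv2.minAreaRect(P);print(r);b=cv2.boxPoints(r);print(b)
K,T=ext("top")
cor=[(372,43),(498,62),(482,184),(355,165)]
B=[onplane(K,T,230+(a+.5)/3-.5,110+(b+.5)/3-.5,0.01) for a,b in cor]
B=np.array(B);print(B.round(4),B.mean(0),np.linalg.norm(B-np.roll(B,1,0),axis=1))
for a,b in[(436,87),(438,129),(445,63),(444,78)]: print(onplane(K,T,230+(a+.5)/3-.5,110+(b+.5)/3-.5,0.09))
s=ctrl.get_state();print(R.from_quat(s["tcp_rot"]).as_matrix().round(3))
```

```text
top 602.5 ((284.6999816894531, 178.39999389648438), (29.71946907043457, 21.80150604248047), 77.47119140625)
((0.4701794385910034, 0.3444761037826538), (0.08420009911060333, 0.06160188838839531), 12.616927146911621)
[[0.4223681  0.36533728]
 [0.43582392 0.30522296]
 [0.51799077 0.32361493]
 [0.50453496 0.38372925]]
side 232.0 ((299.18585205078125, 238.78762817382812), (19.55658721923828, 33.39253616333008), 86.18592071533203)
[[0.6282 0.1475 0.01  ]
 [0.6093 0.0271 0.01  ]
 [0.4921 0.0436 0.01  ]
 [0.5107 0.1644 0.01  ]] [0.56003111 0.09564194 0.01      ] [0.11870634 0.12186194 0.11836262 0.1222842 ]
[0.56930283 0.09840747 0.09      ]
[0.53178431 0.09696141 0.09      ]
[0.59075501 0.09023687 0.09      ]
[0.57732638 0.09124396 0.09      ]
[[-0.956 -0.     0.294]
 [-0.294  0.002 -0.956]
 [-0.    -1.    -0.002]]
```

```bash
cat >> h.py <<'E'
def tdown(zang):
    a=np.radians(zang);z=np.array([np.cos(a),np.sin(a),0]);y=np.array([0,0,-1.]);return np.c_[np.cross(y,z),y,z]
def rel(p,M,s=None,tgt=None):
    """shift(cm)/turn(deg) from the current (measured) pose"""
    s=s or ctrl.get_state();R0=R.from_quat(s["tcp_rot"]).as_matrix();P0=s["eef_pos"]
    d=R0.T@(np.array(p)-P0)*100;r=R.from_matrix(R0.T@M).as_rotvec(degrees=True)
    print("t",d.round(2),"a",r.round(2));return d,r
E
python3 - <<'E'
from h import *
K,T=ext("top");D=np.load("pics/top0.npy")
v,u=np.mgrid[0:400:4,0:640:4];v=v.ravel();u=u.ravel()
P=np.array([pt(K,T,a,b,D[b,a]) for a,b in zip(u,v)])
for x0 in np.arange(0.2,.8,.1):
  print(round(x0,1),[ (round(y0,1),round(float(P[(abs(P[:,0]-x0)<.05)&(abs(P[:,1]-y0)<.05)][:,2].max(initial=-9)),2)) for y0 in np.arange(-.6,.5,.1)])
rel([.4525,-.4525,.30],tdown(-30));rel([.59,-.2,.30],tdown(20))
E
```

```text
0.2 [(np.float64(-0.6), -9.0), (np.float64(-0.5), 0.01), (np.float64(-0.4), 0.01), (np.float64(-0.3), 0.1), (np.float64(-0.2), 0.01), (np.float64(-0.1), 0.72), (np.float64(-0.0), 0.7), (np.float64(0.1), 0.38), (np.float64(0.2), 0.0), (np.float64(0.3), 0.03), (np.float64(0.4), 0.01)]
0.3 [(np.float64(-0.6), -9.0), (np.float64(-0.5), 0.12), (np.float64(-0.4), 0.12), (np.float64(-0.3), 0.12), (np.float64(-0.2), 0.01), (np.float64(-0.1), 0.66), (np.float64(-0.0), 0.01), (np.float64(0.1), 0.03), (np.float64(0.2), 0.01), (np.float64(0.3), 0.04), (np.float64(0.4), 0.04)]
0.4 [(np.float64(-0.6), -9.0), (np.float64(-0.5), 0.12), (np.float64(-0.4), 0.12), (np.float64(-0.3), 0.12), (np.float64(-0.2), 0.03), (np.float64(-0.1), 0.02), (np.float64(-0.0), 0.01), (np.float64(0.1), 0.03), (np.float64(0.2), 0.01), (np.float64(0.3), 1.12), (np.float64(0.4), 0.04)]
0.5 [(np.float64(-0.6), -9.0), (np.float64(-0.5), 0.0), (np.float64(-0.4), 0.05), (np.float64(-0.3), 0.02), (np.float64(-0.2), 0.03), (np.float64(-0.1), 0.11), (np.float64(-0.0), 0.08), (np.float64(0.1), 0.1), (np.float64(0.2), 0.02), (np.flo
[... 306 characters left out ...]
loat64(0.4), 0.03)]
0.7 [(np.float64(-0.6), -9.0), (np.float64(-0.5), -9.0), (np.float64(-0.4), 0.0), (np.float64(-0.3), 0.11), (np.float64(-0.2), 0.11), (np.float64(-0.1), 0.01), (np.float64(-0.0), 0.01), (np.float64(0.1), 0.0), (np.float64(0.2), 0.04), (np.float64(0.3), 0.04), (np.float64(0.4), 0.02)]
0.8 [(np.float64(-0.6), -9.0), (np.float64(-0.5), -9.0), (np.float64(-0.4), -9.0), (np.float64(-0.3), -9.0), (np.float64(-0.2), -9.0), (np.float64(-0.1), -9.0), (np.float64(-0.0), 0.0), (np.float64(0.1), 0.0), (np.float64(0.2), 0.0), (np.float64(0.3), -9.0), (np.float64(0.4), -9.0)]
t [-29.92  -6.95 -10.89] a [  0.1  -42.88  -0.05]
t [-50.49  -6.91 -30.98] a [ 7.000e-02 -9.288e+01 -1.000e-01]
```

play_rows:
  steps:
    - {"tx": -15,"ty": -5,"tz": -4,"ay": -28}
    - {"tx": -15,"ty": -5,"tz": -4,"ay": -28}
    - {"tx": -15,"ty": -5,"tz": -4,"ay": -28}
    - {"tx": -15,"ty": -5,"tz": -4,"ay": -28}
    - {"tx": -30,"ty": -7,"tz": -11,"ay": -56}
    - {"tx": -30,"ty": -7,"tz": -11,"ay": -56}
    - {"tx": -30,"ty": -7,"tz": -11,"ay": -56}
    - {"tx": -30,"ty": -7,"tz": -11,"ay": -56}
    - {"tx": -45,"ty": -7,"tz": -24,"ay": -84}
    - {"tx": -45,"ty": -7,"tz": -24,"ay": -84}
    - {"tx": -45,"ty": -7,"tz": -24,"ay": -84}
    - {"tx": -45,"ty": -7,"tz": -24,"ay": -84}

```text
invalid input at $.steps[0]: expected keys claw, tx, ty, tz, ax, ay, az
```

Run:
```python
from h import *
rel([.59,-.1,.28],tdown(50));rel([.551,.097,.20],tdown(82))
```

```text
t [-53.43  -4.89 -40.53] a [ 5.0000e-02 -1.2288e+02 -1.2000e-01]
t [-55.5    3.15 -60.49] a [ 1.0000e-02 -1.5488e+02 -1.5000e-01]
```

play_rows:
  steps:
    - {"claw": 8.5,"tx": -15,"ty": -5,"tz": -4,"ax": 0,"ay": -28,"az": 0}
    - {"claw": 8.5,"tx": -15,"ty": -5,"tz": -4,"ax": 0,"ay": -28,"az": 0}
    - {"claw": 8.5,"tx": -15,"ty": -5,"tz": -4,"ax": 0,"ay": -28,"az": 0}
    - {"claw": 8.5,"tx": -15,"ty": -5,"tz": -4,"ax": 0,"ay": -28,"az": 0}
    - {"claw": 8.5,"tx": -30,"ty": -7,"tz": -11,"ax": 0,"ay": -56,"az": 0}
    - {"claw": 8.5,"tx": -30,"ty": -7,"tz": -11,"ax": 0,"ay": -56,"az": 0}
    - {"claw": 8.5,"tx": -30,"ty": -7,"tz": -11,"ax": 0,"ay": -56,"az": 0}
    - {"claw": 8.5,"tx": -30,"ty": -7,"tz": -11,"ax": 0,"ay": -56,"az": 0}
    - {"claw": 8.5,"tx": -45,"ty": -7,"tz": -24,"ax": 0,"ay": -84,"az": 0}
    - {"claw": 8.5,"tx": -45,"ty": -7,"tz": -24,"ax": 0,"ay": -84,"az": 0}
    - {"claw": 8.5,"tx": -45,"ty": -7,"tz": -24,"ax": 0,"ay": -84,"az": 0}
    - {"claw": 8.5,"tx": -45,"ty": -7,"tz": -24,"ax": 0,"ay": -84,"az": 0}

```text
time: 1.15
eef_pos: [0.5419, -0.3083, 0.301]
tcp_rot: [-0.547, 0.448, -0.447, 0.547]
contact_force: [1.4, 0.1, -0.6]
opening: 0.997
```

Run:
```python
from h import *
print(ctrl.get_state()["qpos"]);rel([.60,-.1,.28],tdown(50));rel([.551,.097,.20],tdown(82))
```

```text
[-6.79782417e-01  1.29676403e-01  1.63282199e+00  2.99085678e-06
  1.37960072e+00 -8.79819191e-01]
t [-19.26   2.1    9.83] a [ 1.000e-02 -3.854e+01 -3.000e-02]
t [-39.54  10.11   8.95] a [ 0.000e+00 -7.054e+01 -3.000e-02]
```

play_rows:
  steps:
    - {"claw": 8.5,"tx": -19,"ty": 1,"tz": 10,"ax": 0,"ay": -36,"az": 0}
    - {"claw": 8.5,"tx": -19,"ty": 1,"tz": 10,"ax": 0,"ay": -36,"az": 0}
    - {"claw": 8.5,"tx": -19,"ty": 1,"tz": 10,"ax": 0,"ay": -36,"az": 0}
    - {"claw": 8.5,"tx": -19,"ty": 1,"tz": 10,"ax": 0,"ay": -36,"az": 0}
    - {"claw": 8.5,"tx": -19,"ty": 1,"tz": 10,"ax": 0,"ay": -36,"az": 0}
    - {"claw": 8.5,"tx": -39.5,"ty": 10,"tz": 9,"ax": 0,"ay": -70.5,"az": 0}
    - {"claw": 8.5,"tx": -39.5,"ty": 10,"tz": 9,"ax": 0,"ay": -70.5,"az": 0}
    - {"claw": 8.5,"tx": -39.5,"ty": 10,"tz": 9,"ax": 0,"ay": -70.5,"az": 0}
    - {"claw": 8.5,"tx": -39.5,"ty": 10,"tz": 9,"ax": 0,"ay": -70.5,"az": 0}
    - {"claw": 8.5,"tx": -39.5,"ty": 10,"tz": 9,"ax": 0,"ay": -70.5,"az": 0}
    - {"claw": 8.5,"tx": -39.5,"ty": 10,"tz": 9,"ax": 0,"ay": -70.5,"az": 0}
    - {"claw": 8.5,"tx": -39.5,"ty": 10,"tz": 9,"ax": 0,"ay": -70.5,"az": 0}

```text
time: 2.15
eef_pos: [0.5502, 0.0983, 0.198]
tcp_rot: [-0.705, 0.052, -0.048, 0.706]
contact_force: [-0.2, -0.9, -1.0]
opening: 0.996
```

Run:
```python
from h import *
s=ctrl.get_state();print(s["qpos"],s["dq"].round(3));rel([.551,.097,.20],tdown(82))
n="wrist";K,T=ext(n)
p,d=cams.read_camera(n); cv2.imwrite("pics/wrist1.png",p); np.save("pics/wrist1.npy",d);np.save("pics/wrist1T.npy",T)
cv2.imwrite("pics/wrist1c.png",cv2.resize(p[100:300,200:440],(720,600),interpolation=cv2.INTER_CUBIC))
```

```text
[-5.17508437e-03  6.52643816e-02  1.89244517e+00  1.25422412e-03
  1.19031882e+00 -1.43498922e+00] [-0.067 -0.006 -0.053 -0.043  0.007 -0.036]
t [ 0.1  -0.2  -0.12] a [-0.02 -0.1  -0.37]
```

View pics/wrist1.png

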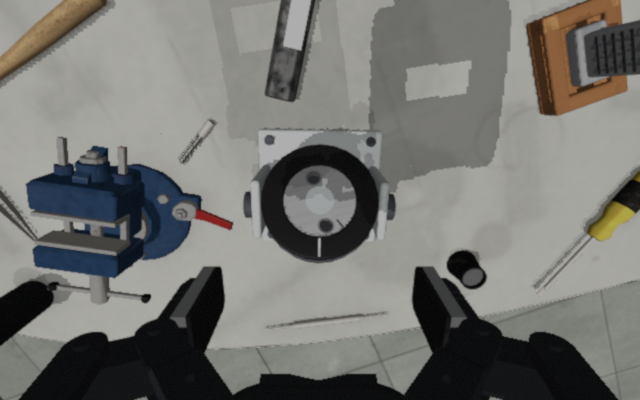

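View pics/wrist1c.png

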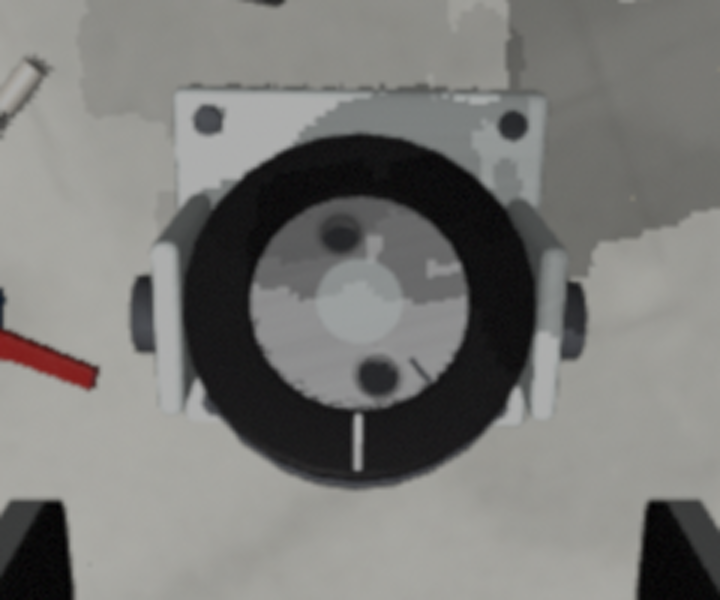

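The wrist picture shows the scope face nearly square-on. In the crop, the holes are at (341,235) and (377,377), the ring's dark line at (421,371), and the rim's white line at (358,440). That leaves about 43° clockwise to go. Now the 3D measurement.

Run:
```python
from h import *
p=cv2.imread("pics/wrist1.png");d=np.load("pics/wrist1.npy");T=np.load("pics/wrist1T.npy");K,_=ext("wrist")
g=cv2.cvtColor(p,cv2.COLOR_BGR2GRAY)
S=8;x0,y0,x1,y1=200+240//3,100+190//3,200+475//3,100+415//3
c=cv2.resize(g[y0:y1,x0:x1],None,fx=S,fy=S,interpolation=cv2.INTER_CUBIC)
def full(q):return (np.array(q)+.5)/S-.5+np.array([x0,y0])
m=(c>60).astype(np.uint8)
cs,_=cv2.findContours(m,cv2.RETR_CCOMP,cv2.CHAIN_APPROX_NONE)
cs=sorted(cs,key=cv2.contourArea,reverse=True)[:6]
for k in cs:
    if cv2.contourArea(k)<150: continue
    e=cv2.fitEllipse(k);print("ell",full(e[0]).round(2),(np.array(e[1])/S).round(2),round(e[2]),cv2.contourArea(k)/64)
# plane fit from depth
cc=(319.3,201);pts=[]
for v in range(150,250):
  for u in range(270,370):
    r=np.hypot(u-cc[0],v-cc[1])
    if 16<r<33 and g[v,u]>90: pts.append(pt(K,T,u,v,d[v,u]))
pts=np.array(pts);
for _ in range(3):
    mu=pts.mean(0);n=np.linalg.svd(pts-mu)[2][2];n*=np.sign(n[2]);r=(pts-mu)@n;pts=pts[abs(r)<max(.002,2*r.std())]
print("plane",mu.round(4),n.round(4),r.std(),len(pts),"tilt",np.degrees(np.arccos(n[2])),np.degrees(np.arctan2(n[1],n[0])))
print("rim depth z", [pt(K,T,u,v,d[v,u]).round(4) for u,v in[(319,151),(270,201),(368,201)]])
```

```text
ell [319.36 200.81] [70.99 73.1 ] 92 4073.140625
ell [312.85 177.9 ] [11.52 12.88] 105 114.484375
ell [325.47 225.52] [10.7  12.63] 108 105.390625
plane [0.5518 0.1011 0.0892] [-0.4903  0.0796  0.8679] 0.0006828762000296771 2159 tilt 29.780989718222397 170.77600696963248
rim depth z [array([0.5143, 0.1057, 0.0703]), array([0.5445, 0.0624, 0.0916]), array([0.5553, 0.1389, 0.0917])]
```

Run:
```python
from h import *
T=np.load("pics/wrist1T.npy");K,_=ext("wrist")
a=np.radians(171.2);n=np.array([.5*np.cos(a),.5*np.sin(a),np.cos(np.pi/6)]);mu=np.array([0.5518,0.1011,0.0892])
hA=onpl(K,T,312.85,177.9,mu,n);hB=onpl(K,T,325.47,225.52,mu,n)
c=(hA+hB)/2;print("holes",hA.round(4),hB.round(4),"dist",np.linalg.norm(hA-hB),"c",c.round(4))
o=onpl(K,T,319.36,200.81,mu+.003*n,n)-.003*n;print("rim-circle centre",o.round(4), "glass", onpl(K,T,319.4,200.5,mu,n).round(4))
e1=np.array([1,0,0])-n*n[0];e1/=np.linalg.norm(e1);e2=np.cross(n,e1)
def ang(p):q=p-c;return np.degrees(np.arctan2(q@e2,q@e1))
f=lambda x,y:((x+.5)/3-.5+200,(y+.5)/3-.5+100)
print("hole ang",ang(hA),ang(hB),"ringline",ang(onpl(K,T,*f(421,371),mu,n)),"rimline",ang(onpl(K,T,*f(358,440),mu+.003*n,n)))
# check in other cams
for nm in("top","side"):
    K2,T2=ext(nm);print(nm,[proj(K2,T2,q).round(1) for q in(hA,hB,c)])
    im=cv2.imread(f"pics/{nm}0.png");u,v=map(int,proj(K2,T2,c));
    z=cv2.resize(im[v-24:v+24,u-30:u+30],(750,600),interpolation=cv2.INTER_CUBIC)
    for q in (hA,hB,c):
        w=proj(K2,T2,q);cv2.circle(z,(int((w[0]-u+30+.5)*12.5),int((w[1]-v+24+.5)*12.5)),4,(0,0,255),-1)
    cv2.imwrite(f"pics/chk_{nm}.png",z)
```

```text
holes [0.5337 0.0979 0.0792] [0.5684 0.1032 0.0985] dist 0.040067926820808245 c [0.5511 0.1005 0.0888]
rim-circle centre [0.5513 0.1007 0.0889] glass [0.5505 0.1009 0.0885]
hole ang -174.97536996195225 5.024630038047731 ringline 33.51385750730947 rimline -9.642348979288194
top [array([374.7, 152.6]), array([373.7, 138.4]), array([374.2, 145.5])]
side [array([290.5, 159. ]), array([277.8, 153.8]), array([284.2, 156.4])]
```

View pics/chk_top.png

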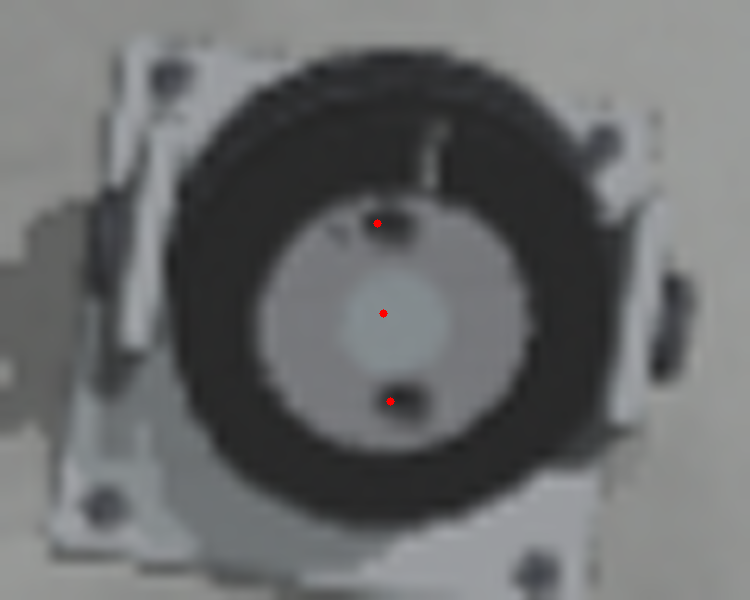

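View pics/chk_side.png

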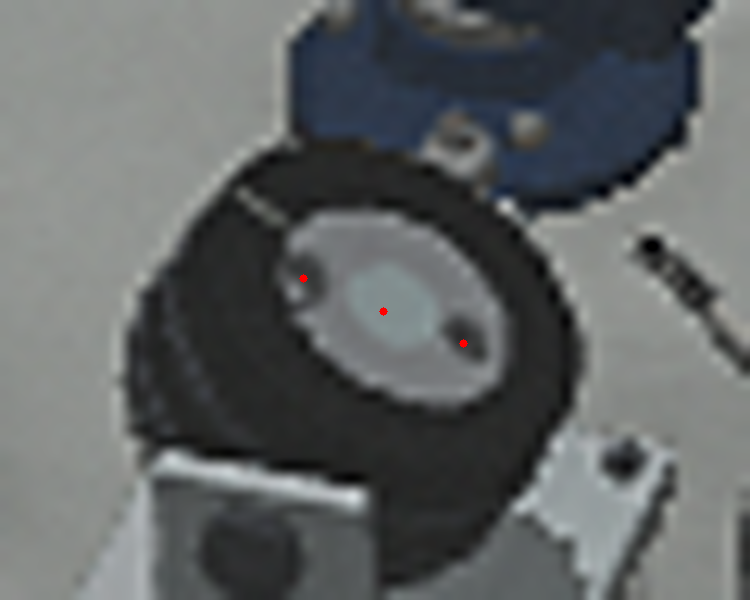

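Wrist and top agree to about 2 mm. I'll repeat the wrist measurement now that the arm has settled.

Run:
```python
from h import *
K,T=ext("wrist");print(ctrl.get_state()["dq"].round(3))
p,d=cams.read_camera("wrist")
g=cv2.cvtColor(p,cv2.COLOR_BGR2GRAY);S=8;x0,y0,x1,y1=280,160,360,240
c=cv2.resize(g[y0:y1,x0:x1],None,fx=S,fy=S,interpolation=cv2.INTER_CUBIC)
cs,_=cv2.findContours((c>60).astype(np.uint8),cv2.RETR_CCOMP,cv2.CHAIN_APPROX_NONE)
a=np.radians(171.2);n=np.array([.5*np.cos(a),.5*np.sin(a),np.cos(np.pi/6)]);mu=np.array([0.5518,0.1011,0.0892])
for k in sorted(cs,key=cv2.contourArea,reverse=True)[:4]:
    e=cv2.fitEllipse(k);f=(np.array(e[0])+.5)/S-.5+[x0,y0];print(f.round(2),cv2.contourArea(k)/64,onpl(K,T,*f,mu,n).round(4))
```

```text
[-0.049 -0.009 -0.048 -0.015 -0.002 -0.01 ]
[321.64 197.59] 4032.2734375 [0.5507 0.1009 0.0886]
[315.08 174.8 ] 115.1796875 [0.5337 0.0979 0.0792]
[327.78 222.19] 104.2890625 [0.5684 0.1032 0.0985]
[321.15 236.82] 20.609375 [0.5775 0.0966 0.1043]
```

Run:
```python
from h import *
rel([.51,.22,.23],tdown(92));rel([.468,.344,.22],tdown(102.6))
```

```text
t [-6.06 -2.92 11.74] a [  0.03 -10.29  -0.05]
t [-12.    -1.92  23.4 ] a [  0.03 -20.89  -0.05]
```

play_rows:
  steps:
    - {"claw": 8.5,"tx": -6,"ty": -3,"tz": 12,"ax": 0,"ay": -10.5,"az": 0}
    - {"claw": 8.5,"tx": -6,"ty": -3,"tz": 12,"ax": 0,"ay": -10.5,"az": 0}
    - {"claw": 8.5,"tx": -6,"ty": -3,"tz": 12,"ax": 0,"ay": -10.5,"az": 0}
    - {"claw": 8.5,"tx": -12,"ty": -2,"tz": 23.5,"ax": 0,"ay": -21,"az": 0}
    - {"claw": 8.5,"tx": -12,"ty": -2,"tz": 23.5,"ax": 0,"ay": -21,"az": 0}
    - {"claw": 8.5,"tx": -12,"ty": -2,"tz": 23.5,"ax": 0,"ay": -21,"az": 0}
    - {"claw": 8.5,"tx": -12,"ty": -2,"tz": 23.5,"ax": 0,"ay": -21,"az": 0}
    - {"claw": 8.5,"tx": -12,"ty": -2,"tz": 23.5,"ax": 0,"ay": -21,"az": 0}
    - {"claw": 8.5,"tx": -12,"ty": -2,"tz": 23.5,"ax": 0,"ay": -21,"az": 0}

```text
time: 3.0
eef_pos: [0.4699, 0.3444, 0.2221]
tcp_rot: [0.703, 0.078, -0.077, -0.703]
contact_force: [0.4, -1.4, 0.2]
opening: 0.995
```

Run:
```python
from h import *
s=ctrl.get_state();print(s["qpos"].round(3),s["dq"].round(3),s["eef_pos"])
n="wrist";K,T=ext(n)
p,d=cams.read_camera(n); cv2.imwrite("pics/wrist2.png",p); np.save("pics/wrist2.npy",d);np.save("pics/wrist2T.npy",T)
```

```text
[ 4.590e-01  9.200e-02  1.819e+00 -1.000e-03  1.230e+00 -1.332e+00] [-0.033 -0.006  0.01  -0.001 -0.001 -0.   ] [0.46993765 0.34436304 0.2221415 ]
```

View pics/wrist2.png

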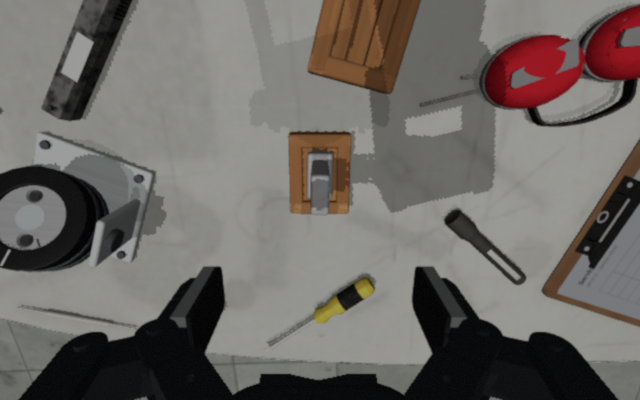

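Run:
```python
from h import *
p=cv2.imread("pics/wrist2.png");T=np.load("pics/wrist2T.npy");d=np.load("pics/wrist2.npy");K,_=ext("wrist")
cv2.imwrite("pics/w2c.png",cv2.resize(p[125:220,280:360],(500,594),interpolation=cv2.INTER_CUBIC))
h=cv2.cvtColor(p,cv2.COLOR_BGR2HSV)
m=((h[...,0]>5)&(h[...,0]<20)&(h[...,1]>90)).astype(np.uint8);m[:125]=0;m[225:]=0;m[:,:280]=0;m[:,360:]=0
k=max(cv2.findContours(m,0,1)[0],key=cv2.contourArea)
P=np.array([onplane(K,T,*q[0],0.026)[:2] for q in k],np.float32);r=cv2.minAreaRect(P);print("rest",r)
# handle points via depth
pts=[]
for v in range(140,216):
  for u in range(295,345):
    if d[v,u]>0:
      q=pt(K,T,u,v,d[v,u])
      if q[2]>.092: pts.append(q)
pts=np.array(pts);print(len(pts),pts[:,2].mean())
r=cv2.minAreaRect(pts[:,:2].astype(np.float32));print("top of handle",r)
print(T[:3,3])
```

```text
rest ((0.46977782249450684, 0.3471488058567047), (0.08574234694242477, 0.06258268654346466), 12.467290878295898)
792 0.09832096132126908
top of handle ((0.47102952003479004, 0.34730732440948486), (0.03595408424735069, 0.015923144295811653), 12.373006820678711)
[0.38950394 0.32799948 0.36434769]
```

View pics/w2c.png

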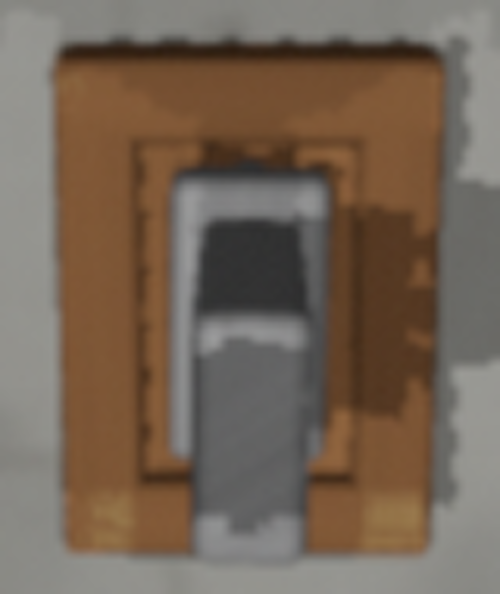

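The crop shows the spanner upright in the small brown rest. Measured sizes match those given: handle 36.0 × 15.9 mm, rest 85.7 × 62.6 mm. Next: descend and grip.

Run:
```python
from h import *
rel([.471,.3465,.055],tdown(102.4))
```

```text
t [ 0.11 16.71  0.27] a [0.03 0.15 0.08]
```

play_rows:
  steps:
    - {"claw": 6,"tx": 0.1,"ty": 10,"tz": 0.25,"ax": 0,"ay": 0.15,"az": 0}
    - {"claw": 6,"tx": 0.1,"ty": 10,"tz": 0.25,"ax": 0,"ay": 0.15,"az": 0}
    - {"claw": 6,"tx": 0.1,"ty": 10,"tz": 0.25,"ax": 0,"ay": 0.15,"az": 0}
    - {"claw": 5,"tx": 0.1,"ty": 13,"tz": 0.25,"ax": 0,"ay": 0.15,"az": 0}
    - {"claw": 4,"tx": 0.1,"ty": 15,"tz": 0.25,"ax": 0,"ay": 0.15,"az": 0}
    - {"claw": 4,"tx": 0.1,"ty": 16.7,"tz": 0.25,"ax": 0,"ay": 0.15,"az": 0}
    - {"claw": 4,"tx": 0.1,"ty": 16.7,"tz": 0.25,"ax": 0,"ay": 0.15,"az": 0}
    - {"claw": 4,"tx": 0.1,"ty": 16.7,"tz": 0.25,"ax": 0,"ay": 0.15,"az": 0}

```text
time: 3.72
eef_pos: [0.4701, 0.3455, 0.0539]
tcp_rot: [0.703, 0.075, -0.076, -0.703]
contact_force: [-0.6, 0.5, 0.5]
opening: 0.467
```

Run:
```python
from h import *
rel([.471,.3465,.055],tdown(102.4))
n="wrist";K,T=ext(n)
p,d=cams.read_camera(n); cv2.imwrite("pics/wrist3.png",p)
p,d=cams.read_camera("side"); cv2.imwrite("pics/side3.png",cv2.resize(p[170:270,240:360],(720,600),interpolation=cv2.INTER_CUBIC))
```

```text
t [ 0.11 -0.11  0.08] a [ 0.04 -0.08 -0.09]
```

View pics/wrist3.png

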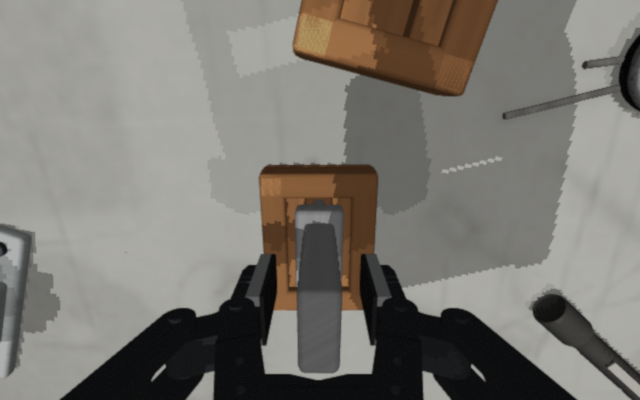

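View pics/side3.png

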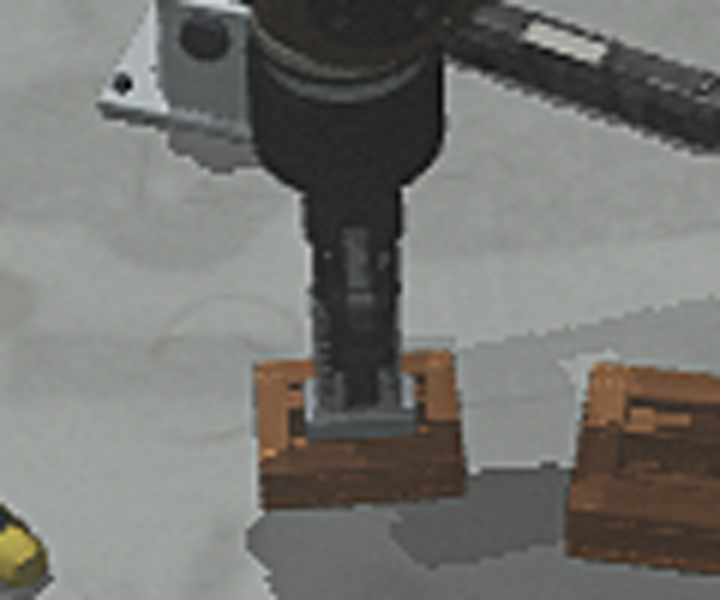

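The handle (column 319) is centred between the pads (275 and 362). Now close.

play_rows:
  grip_force: 70
  steps:
    - {"claw": 1.2,"tx": 0.1,"ty": -0.1,"tz": 0,"ax": 0,"ay": 0,"az": 0}
    - {"claw": 1.2,"tx": 0.1,"ty": -0.1,"tz": 0,"ax": 0,"ay": 0,"az": 0}
    - {"claw": 1.2,"tx": 0.1,"ty": -0.1,"tz": 0,"ax": 0,"ay": 0,"az": 0}
    - {"claw": 1.2,"tx": 0.1,"ty": -0.1,"tz": 0,"ax": 0,"ay": 0,"az": 0}
    - {"claw": 1.2,"tx": 0.1,"ty": -0.1,"tz": 0,"ax": 0,"ay": 0,"az": 0}
    - {"claw": 1.2,"tx": 0.1,"ty": -0.1,"tz": 0,"ax": 0,"ay": 0,"az": 0}

```text
time: 4.32
eef_pos: [0.4718, 0.348, 0.0574]
tcp_rot: [-0.703, -0.078, 0.076, 0.703]
contact_force: [0.4, -0.8, 5.9]
opening: 0.18
```

Run:
```python
from h import *
s=ctrl.get_state();print(s["eef_pos"],R.from_quat(s["tcp_rot"]).as_matrix().round(3),s["contact_force"],s["opening"]*8.54)
np.save("pics/graspR.npy",s["tcp_rot"]);np.save("pics/graspP.npy",s["eef_pos"])
n="wrist";K,T=ext(n)
p,d=cams.read_camera(n); cv2.imwrite("pics/wrist4.png",p);np.save("pics/wrist4.npy",d)
```

```text
[0.47182966 0.34799356 0.057376  ] [[ 0.976  0.004 -0.216]
 [ 0.216  0.001  0.976]
 [ 0.004 -1.     0.   ]] [ 0.37663537 -0.77971131  5.90797079] 1.5374932766374785
```

View pics/wrist4.png

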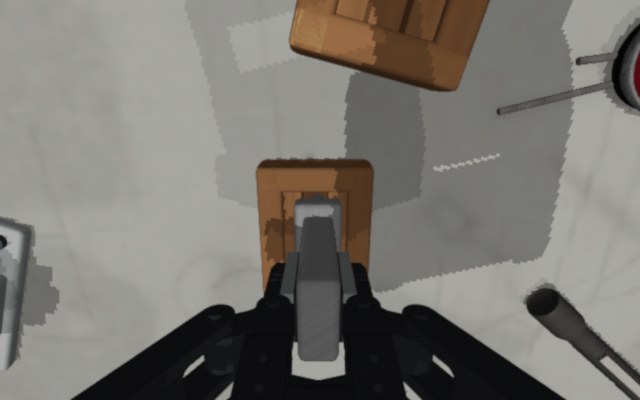

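The grip is good at 15.4 mm, which fits the 16 mm handle. Lift straight out.

play_rows:
  steps:
    - {"claw": 1.2,"tx": 0,"ty": -3,"tz": 0,"ax": 0,"ay": 0,"az": 0}
    - {"claw": 1.2,"tx": 0,"ty": -6,"tz": 0,"ax": 0,"ay": 0,"az": 0}
    - {"claw": 1.2,"tx": 0,"ty": -9,"tz": 0,"ax": 0,"ay": 0,"az": 0}
    - {"claw": 1.2,"tx": 0,"ty": -12,"tz": 0,"ax": 0,"ay": 0,"az": 0}
    - {"claw": 1.2,"tx": 0,"ty": -15,"tz": 0,"ax": 0,"ay": 0,"az": 0}
    - {"claw": 1.2,"tx": 0,"ty": -15,"tz": 0,"ax": 0,"ay": 0,"az": 0}
    - {"claw": 1.2,"tx": 0,"ty": -15,"tz": 0,"ax": 0,"ay": 0,"az": 0}

```text
time: 4.95
eef_pos: [0.4708, 0.348, 0.2069]
tcp_rot: [-0.702, -0.078, 0.076, 0.703]
contact_force: [0.4, 0.0, -2.3]
opening: 0.174
```

```bash
cat >> h.py <<'E'
a_=np.radians(171.2);N=np.array([.5*np.cos(a_),.5*np.sin(a_),np.cos(np.pi/6)])
E1=np.array([1,0,0])-N*N[0];E1/=np.linalg.norm(E1);E2=np.cross(N,E1)
C=np.array([.5511,.1005,.0888])
def ringM(deg):
    x=np.cos(np.radians(deg))*E1+np.sin(np.radians(deg))*E2;return np.c_[x,-N,np.cross(x,-N)]
L=.0494;OX=.0009
def ringP(h,deg,ox=OX,dz=0):
    M=ringM(deg);return C+N*(h+L)+M[:,0]*ox+M[:,2]*dz
E
python3 - <<'E'
from h import *
s=ctrl.get_state();print(s["eef_pos"],s["contact_force"],s["opening"]*8.54,s["qpos"])
p,d=cams.read_camera("side"); cv2.imwrite("pics/side5.png",p)
p,d=cams.read_camera("wrist"); cv2.imwrite("pics/wrist5.png",p)
rel([.50,.22,.20],tdown(97)); rel(ringP(.035,5),ringM(5));print(ringP(.035,5))
E
```

```text
[0.47084076 0.34804178 0.20692125] [ 0.42014945  0.04793109 -2.25510071] 1.483015067512049 [ 4.63278908e-01  1.10275055e-01  1.82702545e+00  1.90605896e-04
  1.20069831e+00 -1.32552102e+00]
t [  0.29   0.3  -13.07] a [ 0.06  5.48 -0.22]
t [ -1.14   4.09 -24.31] a [ -9.32   6.04 -28.73]
[0.51017624 0.10707312 0.16232694]
```

View pics/side5.png

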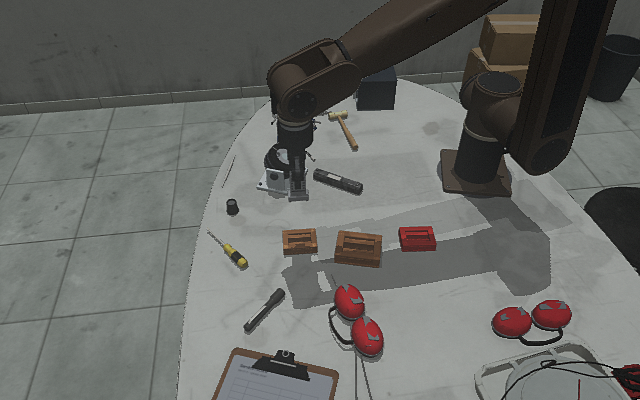

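View pics/wrist5.png

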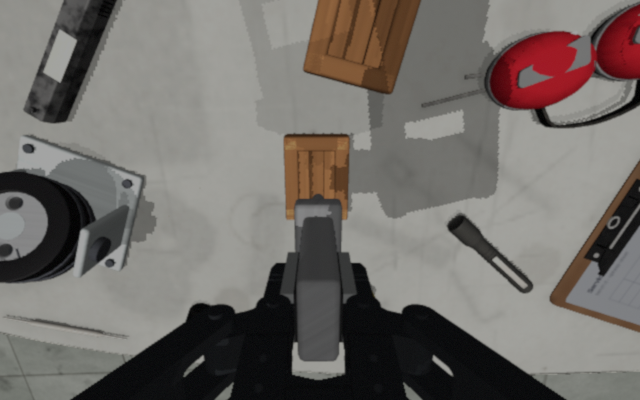

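Run:
```python
from h import *
s=ctrl.get_state();print(s["time"],s["eef_pos"])
rel(ringP(.08,5),ringM(5)); rel(ringP(.035,5),ringM(5))
```

```text
5.05 [0.46893241 0.34699267 0.20292948]
t [ -3.25   0.2  -23.5 ] a [ -9.32   6.04 -28.73]
t [ -1.14   4.09 -24.31] a [ -9.32   6.04 -28.73]
```

play_rows:
  steps:
    - {"claw": 1.2,"tx": -3,"ty": 0,"tz": -23.5,"ax": -9.3,"ay": 6,"az": -28.7}
    - {"claw": 1.2,"tx": -3,"ty": 0,"tz": -23.5,"ax": -9.3,"ay": 6,"az": -28.7}
    - {"claw": 1.2,"tx": -3,"ty": 0,"tz": -23.5,"ax": -9.3,"ay": 6,"az": -28.7}
    - {"claw": 1.2,"tx": -3,"ty": 0,"tz": -23.5,"ax": -9.3,"ay": 6,"az": -28.7}
    - {"claw": 1.2,"tx": -3,"ty": 0,"tz": -23.5,"ax": -9.3,"ay": 6,"az": -28.7}
    - {"claw": 1.2,"tx": -3,"ty": 0,"tz": -23.5,"ax": -9.3,"ay": 6,"az": -28.7}
    - {"claw": 1.2,"tx": -3,"ty": 0,"tz": -23.5,"ax": -9.3,"ay": 6,"az": -28.7}
    - {"claw": 1.2,"tx": -3,"ty": 0,"tz": -23.5,"ax": -9.3,"ay": 6,"az": -28.7}
    - {"claw": 1.2,"tx": -1.1,"ty": 4,"tz": -24.3,"ax": -9.3,"ay": 6,"az": -28.7}
    - {"claw": 1.2,"tx": -1.1,"ty": 4,"tz": -24.3,"ax": -9.3,"ay": 6,"az": -28.7}
    - {"claw": 1.2,"tx": -1.1,"ty": 4,"tz": -24.3,"ax": -9.3,"ay": 6,"az": -28.7}
    - {"claw": 1.2,"tx": -1.1,"ty": 4,"tz": -24.3,"ax": -9.3,"ay": 6,"az": -28.7}

```text
time: 6.05
eef_pos: [0.5113, 0.1088, 0.1639]
tcp_rot: [0.719, 0.217, 0.141, -0.645]
contact_force: [-0.5, 0.1, -2.1]
opening: 0.178
```

Run:
```python
from h import *
for n in("side","top"):
    p,d=cams.read_camera(n); cv2.imwrite(f"pics/{n}6.png",p)
    u,v=map(int,proj(*ext(n),C+.05*N));cv2.imwrite(f"pics/{n}6c.png",cv2.resize(p[max(0,v-50):v+50,u-60:u+60],(720,600),interpolation=cv2.INTER_CUBIC))
K,T=ext("wrist");p,d=cams.read_camera("wrist"); cv2.imwrite("pics/wrist6.png",p);np.save("pics/wrist6T.npy",T);np.save("pics/wrist6.npy",d)
s=ctrl.get_state();print(s["time"],s["eef_pos"],s["qpos"].round(3),s["dq"].round(3),s["opening"]*8.54)
rel(ringP(.035,5),ringM(5))
```

```text
6.2 [0.5125779  0.10871786 0.16702105] [ 0.067 -0.224  2.289 -0.201  0.566 -1.474] [-0.003 -0.011  0.001 -0.001 -0.    -0.001] 1.5256424804857622
t [-0.46  0.3  -0.08] a [-0.11  0.01  0.35]
```

View pics/wrist6.png

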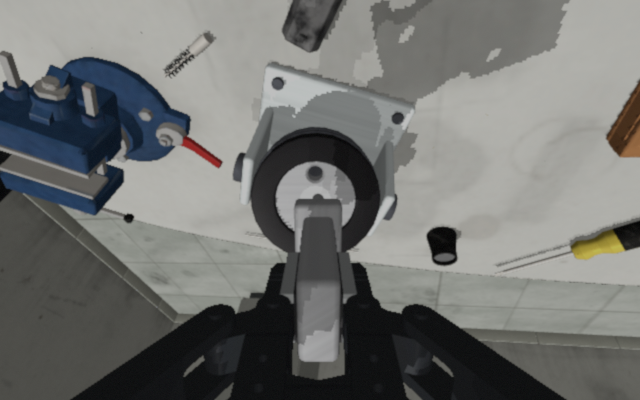

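View pics/side6c.png

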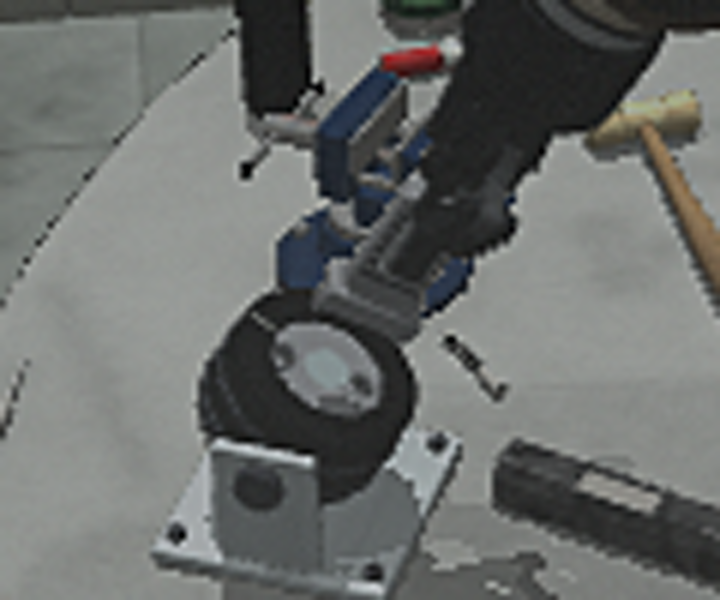

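Run:
```python
from h import *
p=cv2.imread("pics/wrist6.png");T=np.load("pics/wrist6T.npy");K,_=ext("wrist")
m=cams.camera_model("wrist")["tool_from_camera"]
u0,v0=275,140
z=cv2.resize(p[v0:v0+80,u0:u0+90],(720,640),interpolation=cv2.INTER_CUBIC)
def dot(w,c):cv2.circle(z,(int((w[0]-u0+.5)*8),int((w[1]-v0+.5)*8)),3,c,-1)
for a in(np.array([-.0209,.0494,0]),np.array([-.0209,.0374,0])):
    w=proj(K,m,a);print("pin",w);dot(w,(0,0,255))
for k in(-.02,.02):
    w=proj(K,T,C+ringM(5)[:,0]*k);print("hole",w);dot(w,(0,255,0))
for q in((-.0249,.0374,-.013),(-.0249,.0374,.013)):
    w=proj(K,m,np.array(q));print("bar",w);dot(w,(255,0,0))
cv2.imwrite("pics/w6c.png",z[:600])
```

```text
pin [315.24692116 197.15574011]
pin [315.08319429 203.52775835]
hole [313.98903671 174.8632999 ]
hole [314.11374639 226.92188076]
bar [292.18821398 196.83619889]
bar [337.95471847 196.88660659]
```

View pics/w6c.png

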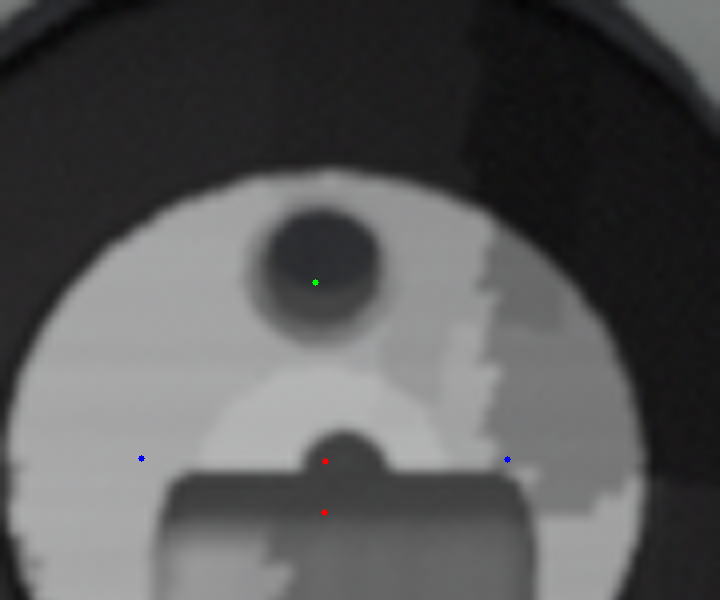

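Run:
```python
from h import *
K,_=ext("wrist");m=cams.camera_model("wrist")["tool_from_camera"]
for ox in(-.0009,0,.001):
  for L in (.0494,.0474):
    f=lambda x,y,z:((proj(K,m,np.array([ox+x,y,z+.0013]))-[275,140]+.5)*8).round(0)
    print(ox,L,"tip edge",f(-.022,L,0),"taper edge",f(-.0235,L-.003,0),"bar low",f(-.024,L-.012,-.013),f(-.024,L-.012,.013),"bar upper back",f(-.024,L-.026,-.013),f(-.024,L-.026,.013), "top end",f(-.018,L-.091,-.008),f(-.018,L-.091,.008))
p=cv2.imread("pics/wrist6.png")[180:380,270:370]
cv2.imwrite("pics/w6d.png",cv2.resize(p,(300,600),interpolation=cv2.INTER_CUBIC))
```

```text
-0.0009 0.0494 tip edge [343. 436.] taper edge [343. 429.] bar low [160. 459.] [526. 459.] bar upper back [146. 523.] [539. 523.] top end [ 156. 1139.] [ 523. 1140.]
-0.0009 0.0474 tip edge [343. 444.] taper edge [343. 437.] bar low [158. 467.] [528. 468.] bar upper back [143. 533.] [542. 533.] top end [ 153. 1165.] [ 526. 1165.]
0 0.0494 tip edge [343. 447.] taper edge [343. 440.] bar low [160. 471.] [526. 471.] bar upper back [146. 536.] [539. 536.] top end [ 156. 1157.] [ 523. 1158.]
0 0.0474 tip edge [343. 455.] taper edge [343. 448.] bar low [158. 479.] [527. 480.] bar upper back [144. 546.] [541. 546.] top end [ 153. 1183.] [ 526. 1183.]
0.001 0.0494 tip edge [343. 460.] taper edge [343. 453.] bar low [160. 484.] [525. 485.] bar upper back [146. 550.] [539. 550.] top end [ 157. 1177.] [ 522. 1178.]
0.001 0.0474 tip edge [343. 468.] taper edge [343. 461.] bar low [158. 493.] [527. 493.] bar upper back [144. 560.] [541. 561.] top end [ 154. 1203.] [ 525. 1203.]
```

View pics/w6d.png

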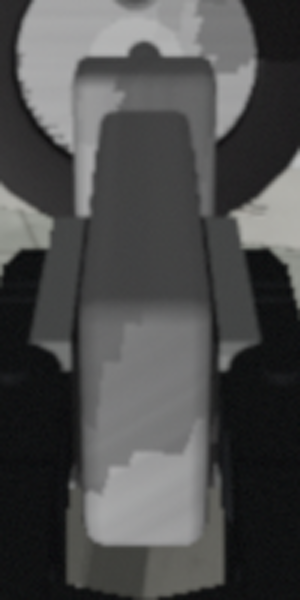

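```bash
cat >> h.py <<'E'
C=C-.0015*ringM(5)[:,2]
E
python3 - <<'E'
from h import *
print(C);rel(ringP(.010,5),ringM(5));s=ctrl.get_state();print(s["contact_force"])
E
```

```text
[0.55121366 0.09901719 0.08899582]
t [-0.47  2.8  -0.24] a [-0.11  0.01  0.35]
[-8.27902899e-01  2.76866916e-04 -1.35983099e+00]
```

play_rows:
  steps:
    - {"claw": 1.2,"tx": -0.47,"ty": 1.5,"tz": -0.24,"ax": -0.1,"ay": 0,"az": 0.35}
    - {"claw": 1.2,"tx": -0.47,"ty": 2.8,"tz": -0.24,"ax": -0.1,"ay": 0,"az": 0.35}
    - {"claw": 1.2,"tx": -0.47,"ty": 2.8,"tz": -0.24,"ax": -0.1,"ay": 0,"az": 0.35}
    - {"claw": 1.2,"tx": -0.47,"ty": 2.8,"tz": -0.24,"ax": -0.1,"ay": 0,"az": 0.35}
    - {"claw": 1.2,"tx": -0.47,"ty": 2.8,"tz": -0.24,"ax": -0.1,"ay": 0,"az": 0.35}

```text
time: 6.62
eef_pos: [0.5225, 0.1031, 0.1407]
tcp_rot: [0.72, 0.216, 0.141, -0.644]
contact_force: [0.3, -0.3, -2.2]
opening: 0.179
```

Run:
```python
from h import *
for n in("side","top"):
    p,d=cams.read_camera(n)
    u,v=map(int,proj(*ext(n),C+.02*N));cv2.imwrite(f"pics/{n}7c.png",cv2.resize(p[max(0,v-40):v+40,u-48:u+48],(720,600),interpolation=cv2.INTER_CUBIC))
K,T=ext("wrist");p,d=cams.read_camera("wrist");cv2.imwrite("pics/w7c.png",cv2.resize(p[140:220,275:365],(675,600),interpolation=cv2.INTER_CUBIC))
s=ctrl.get_state();print(s["time"],s["contact_force"],s["dq"].round(3))
rel(ringP(.010,5),ringM(5))
```

```text
6.7667 [-0.54961236 -0.0960533  -3.52019229] [-0.001  0.004  0.004  0.001 -0.003 -0.002]
t [ 0.04 -0.03  0.06] a [ 0.02 -0.04 -0.04]
```

View pics/w7c.png

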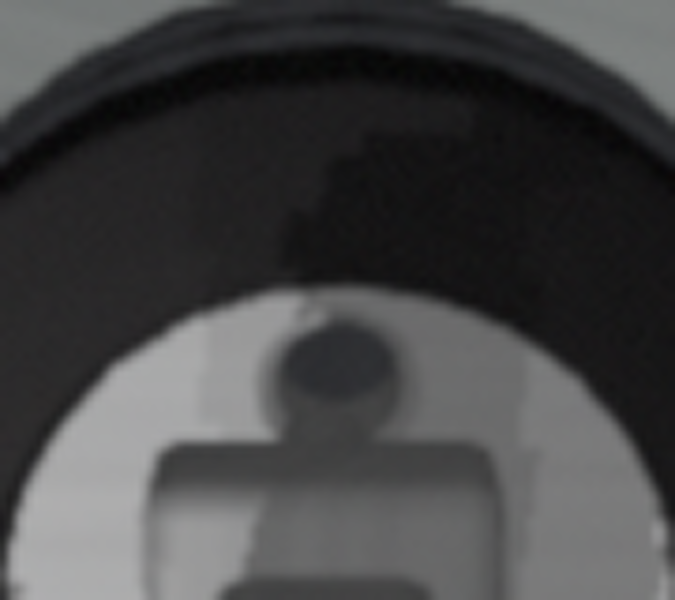

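View pics/side7c.png

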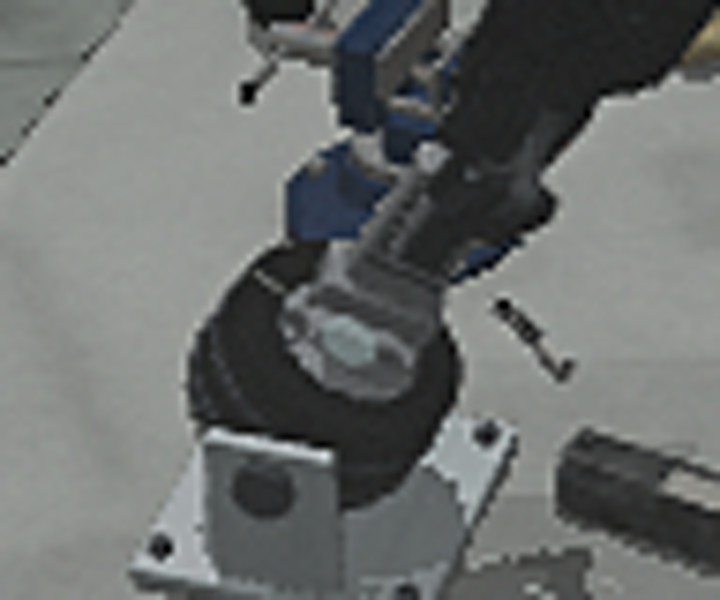

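View pics/top7c.png

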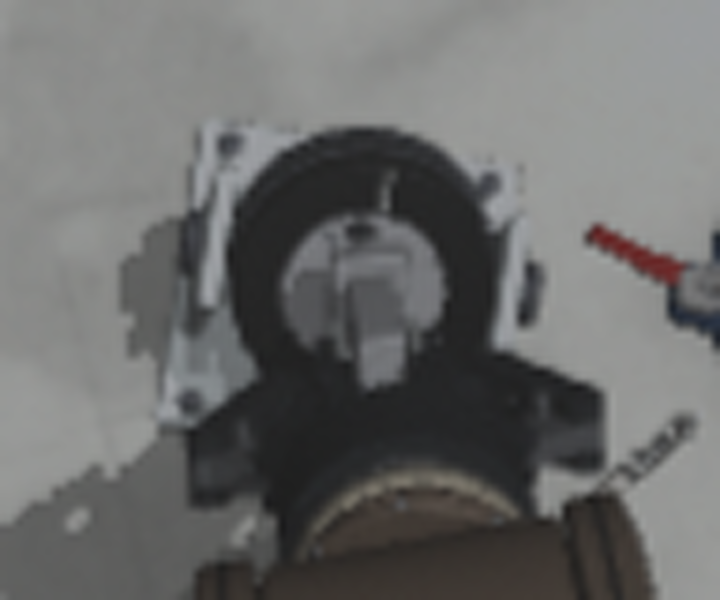

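The pin sits over the hole within about 0.5 mm: the hole spans columns 260–402 in the crop, and the bar is centred at about 325. Apply the small correction and begin insertion.

play_rows:
  steps:
    - {"claw": 1.2,"tx": 0.04,"ty": 0.4,"tz": 0.06,"ax": 0,"ay": 0,"az": 0}
    - {"claw": 1.2,"tx": 0.04,"ty": 0.7,"tz": 0.06,"ax": 0,"ay": 0,"az": 0}
    - {"claw": 1.2,"tx": 0.04,"ty": 1.0,"tz": 0.06,"ax": 0,"ay": 0,"az": 0}
    - {"claw": 1.2,"tx": 0.04,"ty": 1.2,"tz": 0.06,"ax": 0,"ay": 0,"az": 0}
    - {"claw": 1.2,"tx": 0.04,"ty": 1.4,"tz": 0.06,"ax": 0,"ay": 0,"az": 0}
    - {"claw": 1.2,"tx": 0.04,"ty": 1.4,"tz": 0.06,"ax": 0,"ay": 0,"az": 0}

```text
time: 7.27
eef_pos: [0.5291, 0.1023, 0.1264]
tcp_rot: [0.72, 0.215, 0.14, -0.644]
contact_force: [0.7, -0.3, -2.3]
opening: 0.18
```

Run:
```python
from h import *
s=ctrl.get_state();print(s["time"],s["contact_force"],s["wrist_torque"],"axial",s["contact_force"]@N)
rel(ringP(-.004,5),ringM(5));rel(ringP(-.012,5),ringM(5))
K,T=ext("wrist");p,d=cams.read_camera("wrist");cv2.imwrite("pics/w8c.png",cv2.resize(p[140:220,275:365],(675,600),interpolation=cv2.INTER_CUBIC))
```

```text
7.2667 [ 0.65782623 -0.28337708 -2.29115937] [ 0.06863651  0.43518336 -0.04202854] axial -2.3309198361616716
t [ 0.16 -0.19 -0.  ] a [ 0.02 -0.04 -0.24]
t [ 0.16  0.61 -0.  ] a [ 0.02 -0.04 -0.24]
```

View pics/w8c.png

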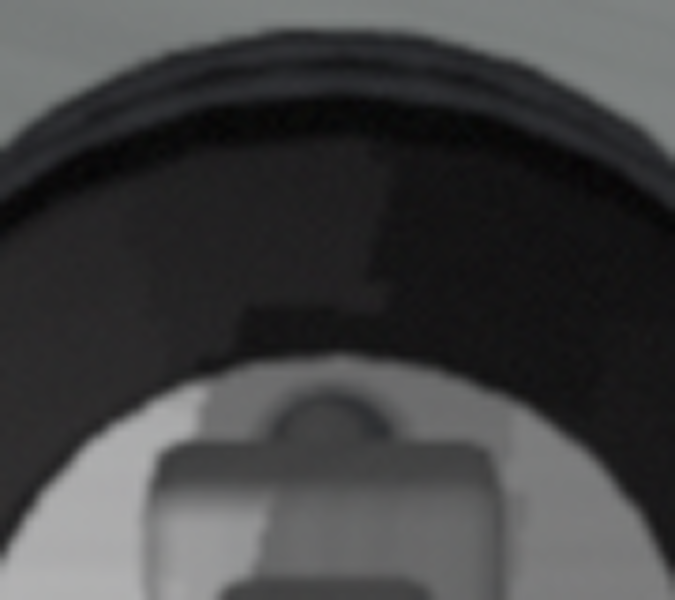

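The pin is in the hole, centred and without contact force. Continue until the bar seats.

play_rows:
  steps:
    - {"claw": 1.2,"tx": 0.05,"ty": 0.25,"tz": 0,"ax": 0,"ay": 0,"az": 0}
    - {"claw": 1.2,"tx": 0.05,"ty": 0.45,"tz": 0,"ax": 0,"ay": 0,"az": 0}
    - {"claw": 1.2,"tx": 0.05,"ty": 0.6,"tz": 0,"ax": 0,"ay": 0,"az": 0}
    - {"claw": 1.2,"tx": 0.05,"ty": 0.7,"tz": 0,"ax": 0,"ay": 0,"az": 0}
    - {"claw": 1.2,"tx": 0.05,"ty": 0.7,"tz": 0,"ax": 0,"ay": 0,"az": 0}
    - {"claw": 1.2,"tx": 0.05,"ty": 0.7,"tz": 0,"ax": 0,"ay": 0,"az": 0}

```text
time: 7.82
eef_pos: [0.533, 0.1019, 0.1217]
tcp_rot: [0.72, 0.215, 0.14, -0.644]
contact_force: [-5.1, 0.3, 4.0]
opening: 0.178
```

Run:
```python
from h import *
K,T=ext("wrist");p,d=cams.read_camera("wrist");cv2.imwrite("pics/w9c.png",cv2.resize(p[140:220,275:365],(675,600),interpolation=cv2.INTER_CUBIC))
s=ctrl.get_state();print(s["time"],s["contact_force"],s["wrist_torque"],"axial",s["contact_force"]@N)
rel(ringP(-.012,5),ringM(5))
```

```text
7.8667 [-5.15845787 -0.30395462  2.58709354] [-0.03895424  0.70941363 -0.06959905] axial 4.7661055850986624
t [0.06 0.01 0.01] a [ 0.04 -0.03 -0.2 ]
```

View pics/w9c.png

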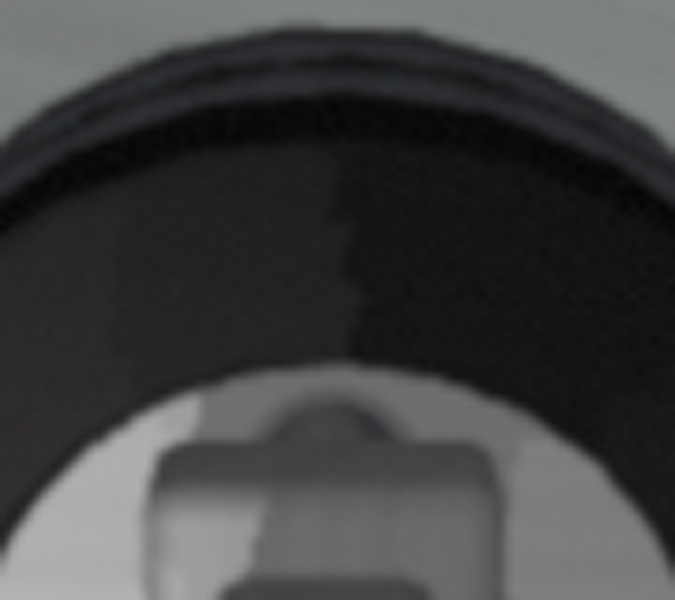

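play_rows:
  steps:
    - {"claw": 1.2,"tx": 0,"ty": 0.1,"tz": 0,"ax": 0,"ay": 0,"az": 0}
    - {"claw": 1.2,"tx": 0,"ty": 0.2,"tz": 0,"ax": 0,"ay": 0,"az": 0}
    - {"claw": 1.2,"tx": 0,"ty": 0.2,"tz": 0,"ax": 0,"ay": 0,"az": 0}
    - {"claw": 1.2,"tx": 0,"ty": 0.2,"tz": 0,"ax": 0,"ay": 0,"az": 0}

```text
time: 8.2
eef_pos: [0.5332, 0.1019, 0.1215]
tcp_rot: [0.721, 0.214, 0.14, -0.644]
contact_force: [-21.9, 0.4, 19.9]
opening: 0.18
```

Run:
```python
from h import *
K,T=ext("wrist");p,d=cams.read_camera("wrist");cv2.imwrite("pics/w10c.png",cv2.resize(p[140:220,275:365],(675,600),interpolation=cv2.INTER_CUBIC))
p,d=cams.read_camera("side");u,v=map(int,proj(*ext("side"),C+.02*N));cv2.imwrite("pics/side10c.png",cv2.resize(p[v-40:v+40,u-48:u+48],(720,600),interpolation=cv2.INTER_CUBIC))
s=ctrl.get_state();print(s["time"],s["contact_force"],s["wrist_torque"],"axial",s["contact_force"]@N)
rel(ringP(-.012,5),ringM(5))
```

```text
8.3 [-21.93912362   0.73116152  20.81709238] [-0.17449245  1.75205028 -0.29591066] axial 28.92449182085228
t [ 0.04 -0.01 -0.  ] a [ 0.07 -0.02 -0.32]
```

View pics/w10c.png

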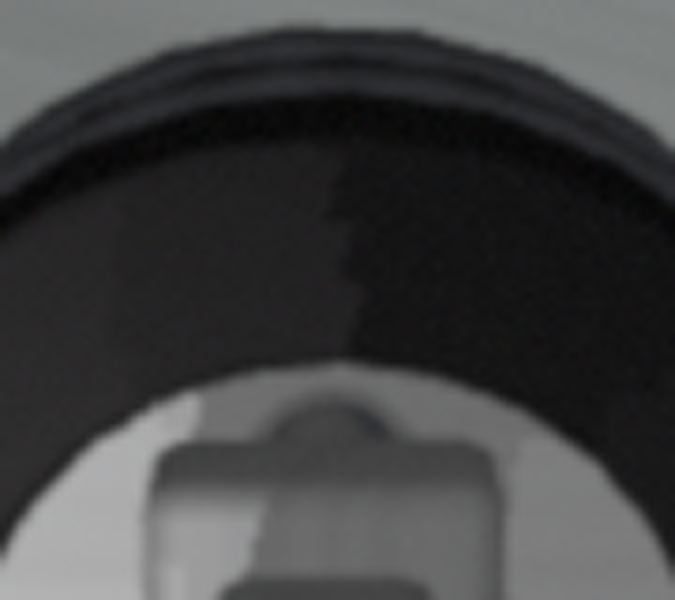

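View pics/side10c.png

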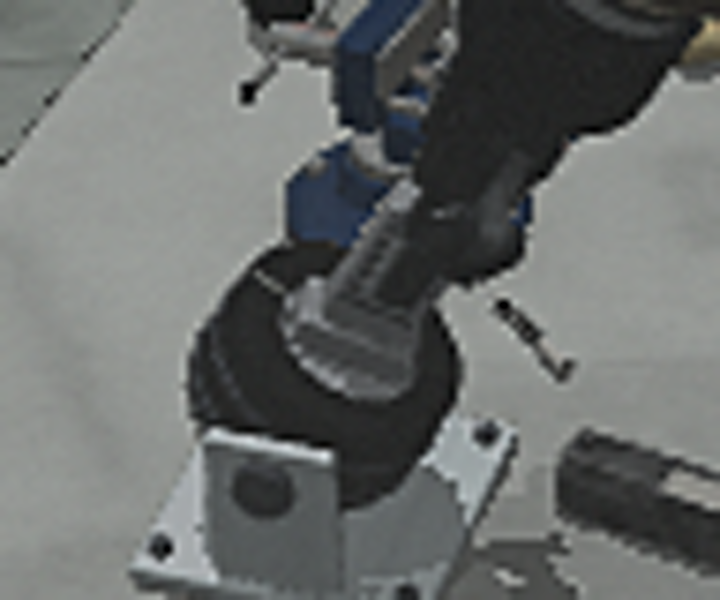

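It is seated rigidly: measured insertion is 12 mm, with 29 N axial and the bar on the face. Ease the pressure and turn clockwise (+ay, about the tool axis into the face).

play_rows:
  grip_force: 100
  steps:
    - {"claw": 1.2,"tx": 0,"ty": -0.12,"tz": 0,"ax": 0,"ay": 0,"az": 0}
    - {"claw": 1.2,"tx": 0,"ty": -0.12,"tz": 0,"ax": 0,"ay": 4,"az": 0}
    - {"claw": 1.2,"tx": 0,"ty": -0.12,"tz": -0.01,"ax": 0,"ay": 8,"az": 0}
    - {"claw": 1.2,"tx": 0,"ty": -0.12,"tz": -0.02,"ax": 0,"ay": 12,"az": 0}
    - {"claw": 1.2,"tx": 0,"ty": -0.12,"tz": -0.02,"ax": 0,"ay": 16,"az": 0}
    - {"claw": 1.2,"tx": -0.01,"ty": -0.12,"tz": -0.03,"ax": 0,"ay": 20,"az": 0}
    - {"claw": 1.2,"tx": -0.01,"ty": -0.12,"tz": -0.03,"ax": 0,"ay": 20,"az": 0}

```text
time: 8.88
eef_pos: [0.5337, 0.102, 0.122]
tcp_rot: [0.684, 0.1, 0.265, -0.672]
contact_force: [-9.1, 1.7, 7.6]
opening: 0.176
```

```bash
cat >> h.py <<'E'
def ringstate():
    s=ctrl.get_state();M=R.from_quat(s["tcp_rot"]).as_matrix()
    ang=np.degrees(np.arctan2(M[:,0]@E2,M[:,0]@E1));q=s["eef_pos"]-C
    print("t",s["time"],"ang",ang.round(2),"axis tilt",np.degrees(np.arccos(min(1,-M[:,1]@N))).round(2),"h",(q@N-L)*1000,"center off xz mm",(M.T@(q+M[:,1]*0))[[0,2]].round(4)*1000,"F",s["contact_force"].round(1),"ax",(s["contact_force"]@N).round(1),"Ttool",(M.T@s["wrist_torque"]).round(2),"op",round(s["opening"]*8.54,2))
E
python3 -c "
from h import *
ringstate()"
```

```text
t 8.8833 ang -15.16 axis tilt 0.11 h -11.896624289721228 center off xz mm [1.  0.4] F [-9.1  1.7  7.6] ax 11.2 Ttool [-0.04  0.05  0.87] op 1.5
```

play_rows:
  steps:
    - {"claw": 1.2,"tx": 0,"ty": 0,"tz": 0,"ax": 0,"ay": 4,"az": 0}
    - {"claw": 1.2,"tx": 0,"ty": 0,"tz": -0.01,"ax": 0,"ay": 8,"az": 0}
    - {"claw": 1.2,"tx": -0.01,"ty": 0,"tz": -0.02,"ax": 0,"ay": 12,"az": 0}
    - {"claw": 1.2,"tx": -0.01,"ty": 0,"tz": -0.02,"ax": 0,"ay": 16,"az": 0}
    - {"claw": 1.2,"tx": -0.01,"ty": 0,"tz": -0.03,"ax": 0,"ay": 20,"az": 0}
    - {"claw": 1.2,"tx": -0.01,"ty": 0,"tz": -0.03,"ax": 0,"ay": 20,"az": 0}

```text
time: 9.38
eef_pos: [0.5335, 0.1015, 0.122]
tcp_rot: [-0.628, 0.018, -0.379, 0.679]
contact_force: [-8.7, 1.5, 8.8]
opening: 0.173
```

Run:
```python
from h import *
ringstate()
K,T=ext("wrist");p,d=cams.read_camera("wrist");cv2.imwrite("pics/w11c.png",cv2.resize(p[120:270,240:400],(640,600),interpolation=cv2.INTER_CUBIC))
p,d=cams.read_camera("side");u,v=map(int,proj(*ext("side"),C+.02*N));cv2.imwrite("pics/side11c.png",cv2.resize(p[v-40:v+40,u-48:u+48],(720,600),interpolation=cv2.INTER_CUBIC))
ringstate()
```

```text
t 9.3833 ang -35.15 axis tilt 0.13 h -11.88801002181706 center off xz mm [1.  0.2] F [-8.7  1.5  8.8] ax 12.1 Ttool [-0.51  0.08  0.74] op 1.48
t 9.4833 ang -35.06 axis tilt 0.13 h -11.899225184169277 center off xz mm [1.  0.1] F [-9.6  1.6  9. ] ax 12.6 Ttool [-0.5   0.07  0.75] op 1.49
```

View pics/w11c.png

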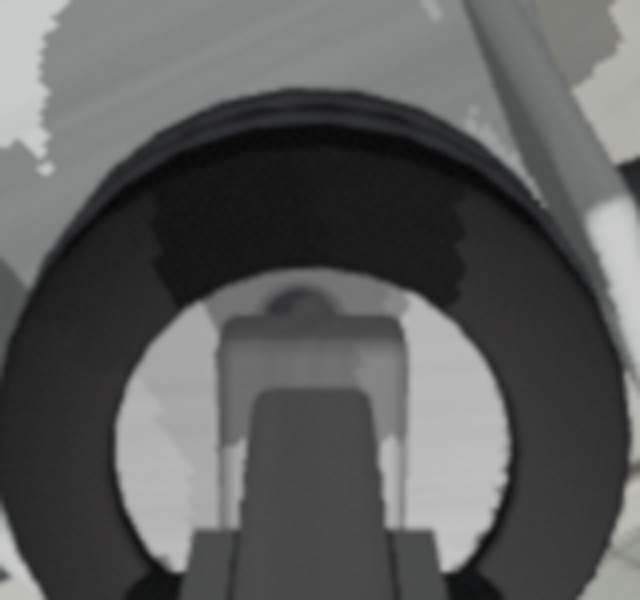

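View pics/side11c.png

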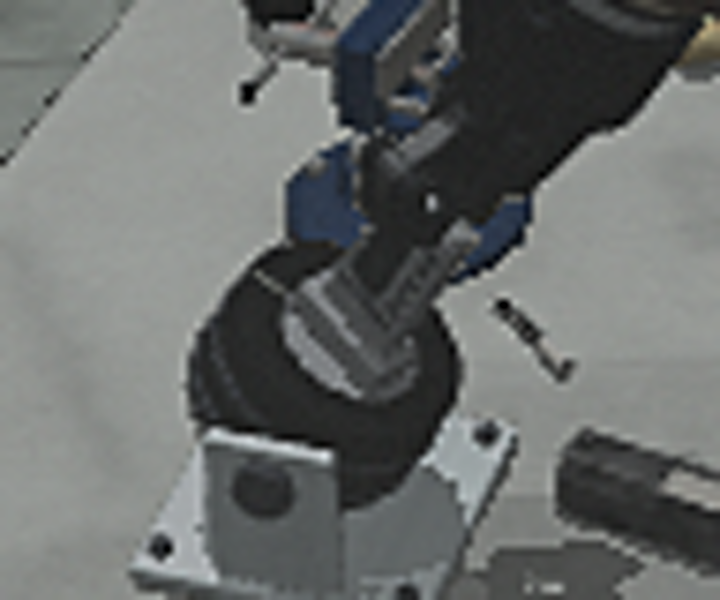

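The ring follows, with the pin leading in its hole as expected. The stop should come near a tool angle of −44°. Keep going in small turns.

play_rows:
  steps:
    - {"claw": 1.2,"tx": 0,"ty": 0,"tz": -0.01,"ax": 0,"ay": 3,"az": 0}
    - {"claw": 1.2,"tx": 0,"ty": 0,"tz": -0.01,"ax": 0,"ay": 6,"az": 0}
    - {"claw": 1.2,"tx": 0,"ty": 0,"tz": -0.01,"ax": 0,"ay": 9,"az": 0}
    - {"claw": 1.2,"tx": 0,"ty": 0,"tz": -0.01,"ax": 0,"ay": 9,"az": 0}
    - {"claw": 1.2,"tx": 0,"ty": 0,"tz": -0.01,"ax": 0,"ay": 9,"az": 0}

```text
time: 9.9
eef_pos: [0.5334, 0.1014, 0.1219]
tcp_rot: [-0.599, 0.068, -0.425, 0.675]
contact_force: [-8.8, 1.9, 7.5]
opening: 0.175
```

```bash
python3 -c "
from h import *
ringstate()"
```

```text
t 9.9 ang -43.66 axis tilt 0.15 h -11.883671574162667 center off xz mm [1.  0.1] F [-8.8  1.9  7.5] ax 11.0 Ttool [-0.55 -0.82  0.71] op 1.49
```

Torque jumped to −0.8 N·m at −43.7°, right where the stop was predicted. One more small nudge to be sure.

play_rows:
  steps:
    - {"claw": 1.2,"tx": 0,"ty": 0,"tz": 0,"ax": 0,"ay": 1.5,"az": 0}
    - {"claw": 1.2,"tx": 0,"ty": 0,"tz": 0,"ax": 0,"ay": 1.5,"az": 0}
    - {"claw": 1.2,"tx": 0,"ty": 0,"tz": 0,"ax": 0,"ay": 1.5,"az": 0}

```text
time: 10.15
eef_pos: [0.5334, 0.1014, 0.1219]
tcp_rot: [-0.594, 0.076, -0.432, 0.674]
contact_force: [-9.4, 1.7, 7.8]
opening: 0.177
```

Run:
```python
from h import *
ringstate()
for n in("side","top"):
    p,d=cams.read_camera(n);u,v=map(int,proj(*ext(n),C+.01*N));cv2.imwrite(f"pics/{n}12c.png",cv2.resize(p[v-32:v+32,u-40:u+40],(750,600),interpolation=cv2.INTER_CUBIC))
```

```text
t 10.15 ang -44.89 axis tilt 0.18 h -11.881037342714922 center off xz mm [1.  0.1] F [-9.4  1.7  7.8] ax 11.5 Ttool [-0.45 -1.48  0.78] op 1.51
```

View pics/top12c.png

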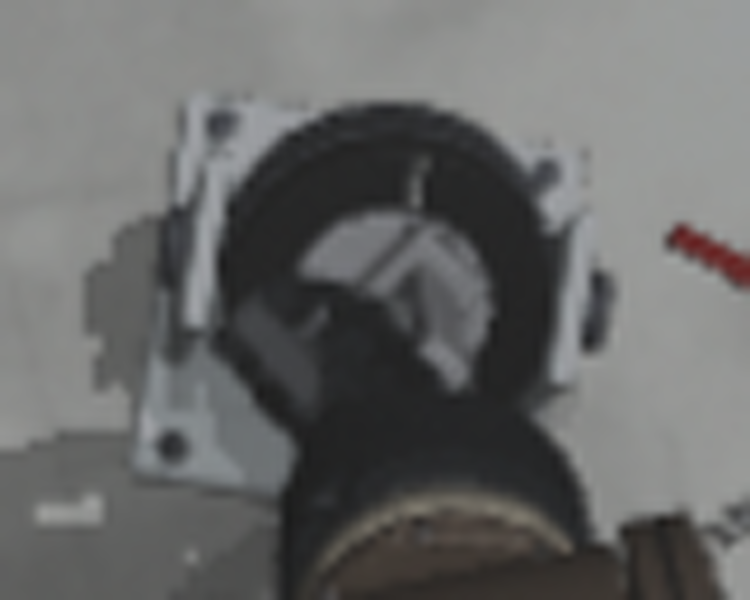

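Firm on the stop at 1.5 N·m. The line area in the top picture, about (415,215), agrees, and I'll check it properly after withdrawal. Back off within the hole slack to centre the pins, then withdraw along the axis.

play_rows:
  steps:
    - {"claw": 1.2,"tx": 0,"ty": 0,"tz": 0,"ax": 0,"ay": -3,"az": 0}
    - {"claw": 1.2,"tx": 0,"ty": -0.1,"tz": 0,"ax": 0,"ay": -6,"az": 0}
    - {"claw": 1.2,"tx": 0,"ty": -0.1,"tz": 0,"ax": 0,"ay": -6,"az": 0}
    - {"claw": 1.2,"tx": 0,"ty": -0.5,"tz": 0,"ax": 0,"ay": -6,"az": 0}
    - {"claw": 1.2,"tx": 0,"ty": -0.9,"tz": 0,"ax": 0,"ay": -6,"az": 0}
    - {"claw": 1.2,"tx": 0,"ty": -1.4,"tz": 0,"ax": 0,"ay": -6,"az": 0}
    - {"claw": 1.2,"tx": 0,"ty": -2.4,"tz": 0,"ax": 0,"ay": -6,"az": 0}
    - {"claw": 1.2,"tx": 0,"ty": -4,"tz": 0,"ax": 0,"ay": -6,"az": 0}
    - {"claw": 1.2,"tx": 0,"ty": -5.5,"tz": 0,"ax": 0,"ay": -6,"az": 0}
    - {"claw": 1.2,"tx": 0,"ty": -5.5,"tz": 0,"ax": 0,"ay": -6,"az": 0}
    - {"claw": 1.2,"tx": 0,"ty": -5.5,"tz": 0,"ax": 0,"ay": -6,"az": 0}

```text
time: 11.17
eef_pos: [0.5066, 0.1055, 0.1694]
tcp_rot: [-0.613, 0.044, -0.404, 0.678]
contact_force: [0.5, -0.0, -2.5]
opening: 0.176
```

Run:
```python
from h import *
ringstate()
for n in("side","top"):
    p,d=cams.read_camera(n);u,v=map(int,proj(*ext(n),C+.01*N));cv2.imwrite(f"pics/{n}13c.png",cv2.resize(p[v-32:v+32,u-40:u+40],(750,600),interpolation=cv2.INTER_CUBIC))
p,d=cams.read_camera("wrist");cv2.imwrite("pics/wrist13.png",p)
s=ctrl.get_state();print(s["qpos"])
rel([.50,.22,.21],tdown(97));rel([.471,.346,.21],tdown(102.4))
```

```text
t 11.1667 ang -39.57 axis tilt 0.03 h 42.71303362102076 center off xz mm [1.3 0.1] F [ 0.5 -0.  -2.5] ax -2.4 Ttool [-0.21  0.01  0.4 ] op 1.5
[ 0.06110657 -0.23989104  2.2994889  -0.19640571  0.58192804 -0.70558193]
t [-5.43 -4.89  9.84] a [ -3.53 -44.2   30.32]
t [-14.95  -7.29  18.26] a [ -2.11 -49.46  30.65]
```

View pics/side13c.png

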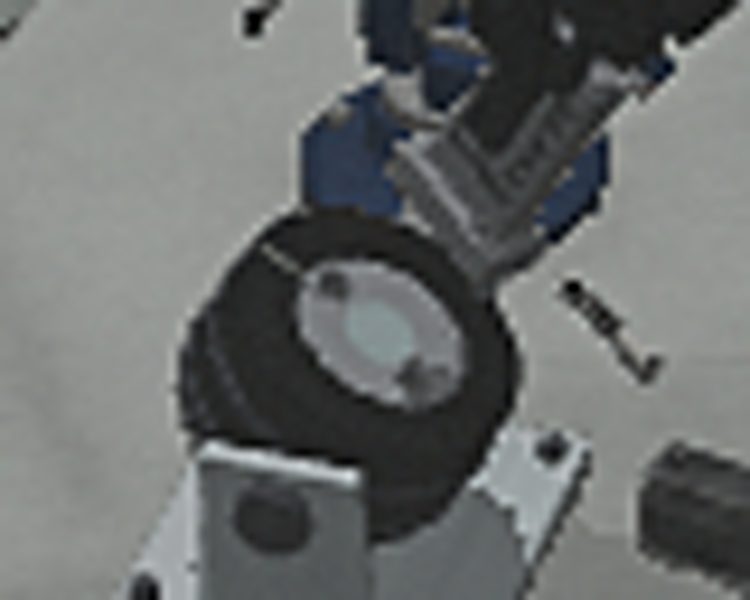

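View pics/wrist13.png

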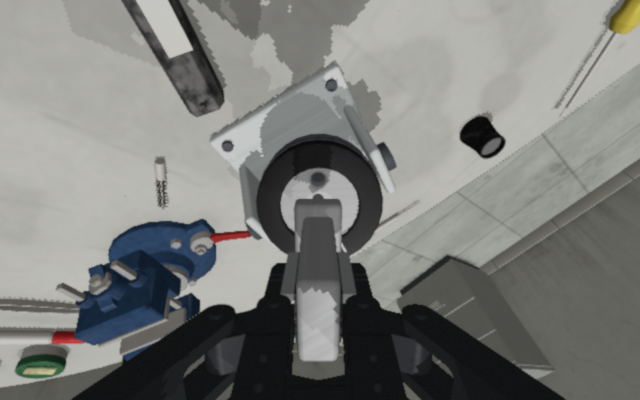

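The spanner is out. I'll go via a point where the wrist camera can see the scope face.

play_rows:
  steps:
    - {"claw": 1.2,"tx": -2,"ty": -4,"tz": 2,"ax": 0,"ay": -10,"az": 0}
    - {"claw": 1.2,"tx": -4,"ty": -5.5,"tz": 6,"ax": -3.5,"ay": -44,"az": 30}
    - {"claw": 1.2,"tx": -5.4,"ty": -6,"tz": 9.8,"ax": -3.5,"ay": -44,"az": 30}
    - {"claw": 1.2,"tx": -5.4,"ty": -6,"tz": 9.8,"ax": -3.5,"ay": -44,"az": 30}
    - {"claw": 1.2,"tx": -5.4,"ty": -6,"tz": 9.8,"ax": -3.5,"ay": -44,"az": 30}
    - {"claw": 1.2,"tx": -5.4,"ty": -6,"tz": 9.8,"ax": -3.5,"ay": -44,"az": 30}
    - {"claw": 1.2,"tx": -5.4,"ty": -6,"tz": 9.8,"ax": -3.5,"ay": -44,"az": 30}
    - {"claw": 1.2,"tx": -5.4,"ty": -6,"tz": 9.8,"ax": -3.5,"ay": -44,"az": 30}
    - {"claw": 1.2,"tx": -5.4,"ty": -6,"tz": 9.8,"ax": -3.5,"ay": -44,"az": 30}
    - {"claw": 1.2,"tx": -5.4,"ty": -6,"tz": 9.8,"ax": -3.5,"ay": -44,"az": 30}
    - {"claw": 1.2,"tx": -5.4,"ty": -6,"tz": 9.8,"ax": -3.5,"ay": -44,"az": 30}

```text
time: 12.23
eef_pos: [0.4945, 0.2203, 0.2196]
tcp_rot: [0.706, 0.044, -0.039, -0.706]
contact_force: [-0.4, 1.3, -2.1]
opening: 0.176
```

Run:
```python
from h import *
K,T=ext("wrist");p,d=cams.read_camera("wrist");cv2.imwrite("pics/wrist14.png",p)
u,v=map(int,proj(K,T,C));print(u,v)
cv2.imwrite("pics/w14c.png",cv2.resize(p[max(0,v-50):v+50,max(0,u-60):u+60],(720,600),interpolation=cv2.INTER_CUBIC))
s=ctrl.get_state();print(s["time"],s["eef_pos"],s["contact_force"])
rel([.471,.346,.20],tdown(102.4))
```

```text
174 235
12.2833 [0.49431531 0.22035477 0.21988711] [ 0.71857647  0.21715171 -1.92854833]
t [-0.85  1.97 12.75] a [ 0.08 -5.65  0.38]
```

View pics/w14c.png

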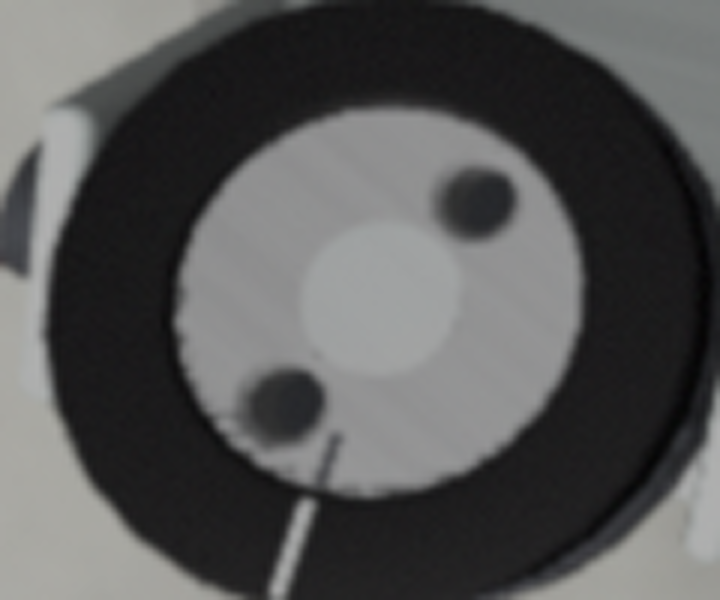

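The ring line and the rim line are in line at crop (315,490), so the ring is home. Return the spanner to the rest.

play_rows:
  steps:
    - {"claw": 1.2,"tx": -0.8,"ty": 0,"tz": 12.7,"ax": 0,"ay": -5.6,"az": 0.4}
    - {"claw": 1.2,"tx": -0.8,"ty": 0,"tz": 12.7,"ax": 0,"ay": -5.6,"az": 0.4}
    - {"claw": 1.2,"tx": -0.8,"ty": 0,"tz": 12.7,"ax": 0,"ay": -5.6,"az": 0.4}
    - {"claw": 1.2,"tx": -0.8,"ty": 2,"tz": 12.7,"ax": 0,"ay": -5.6,"az": 0.4}
    - {"claw": 1.2,"tx": -0.8,"ty": 5,"tz": 12.7,"ax": 0,"ay": -5.6,"az": 0.4}
    - {"claw": 1.2,"tx": -0.8,"ty": 9,"tz": 12.7,"ax": 0,"ay": -5.6,"az": 0.4}
    - {"claw": 1.2,"tx": -0.8,"ty": 11,"tz": 12.7,"ax": 0,"ay": -5.6,"az": 0.4}
    - {"claw": 1.2,"tx": -0.8,"ty": 12,"tz": 12.7,"ax": 0,"ay": -5.6,"az": 0.4}
    - {"claw": 1.2,"tx": -0.8,"ty": 12,"tz": 12.7,"ax": 0,"ay": -5.6,"az": 0.4}
    - {"claw": 1.2,"tx": -0.8,"ty": 12,"tz": 12.7,"ax": 0,"ay": -5.6,"az": 0.4}

```text
time: 13.12
eef_pos: [0.473, 0.3458, 0.1013]
tcp_rot: [0.703, 0.077, -0.076, -0.703]
contact_force: [0.7, -0.3, -1.8]
opening: 0.176
```

Run:
```python
from h import *
p,d=cams.read_camera("wrist");cv2.imwrite("pics/wrist15.png",p[100:400,160:480])
p,d=cams.read_camera("side"); cv2.imwrite("pics/side15c.png",cv2.resize(p[180:270,250:350],(660,594),interpolation=cv2.INTER_CUBIC))
s=ctrl.get_state();print(s["time"],s["eef_pos"],s["contact_force"],s["dq"].round(3))
rel([.471,.3465,.0574],tdown(102.5))
```

```text
13.2167 [0.474322   0.34638445 0.10323318] [-0.84678477 -0.12310207 -2.63007781] [-0.001 -0.006 -0.006 -0.001  0.    -0.001]
t [-0.34  4.58  0.08] a [-0.   -0.11  0.27]
```

View pics/wrist15.png

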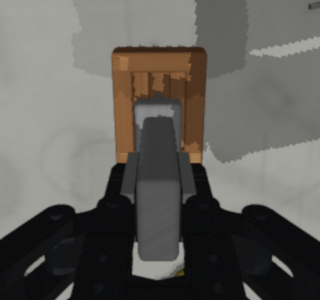

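View pics/side15c.png

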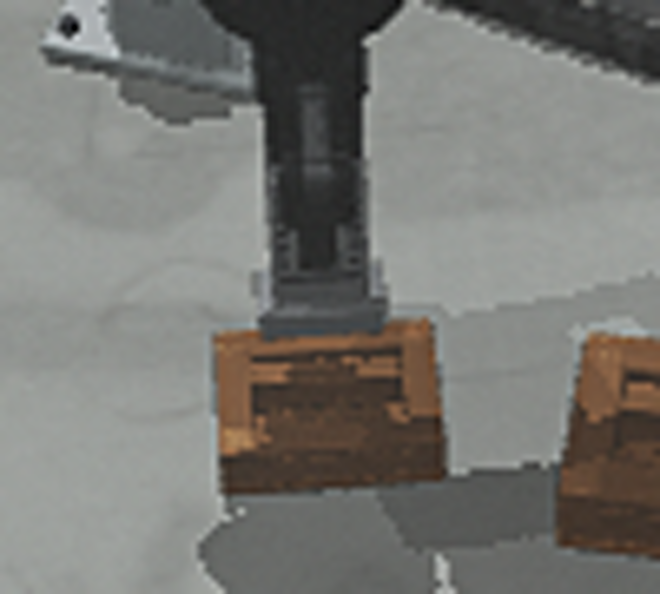

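play_rows:
  steps:
    - {"claw": 1.2,"tx": -0.34,"ty": 0.5,"tz": 0.05,"ax": 0,"ay": -0.1,"az": 0.25}
    - {"claw": 1.2,"tx": -0.34,"ty": 1,"tz": 0.05,"ax": 0,"ay": -0.1,"az": 0.25}
    - {"claw": 1.2,"tx": -0.34,"ty": 2,"tz": 0.05,"ax": 0,"ay": -0.1,"az": 0.25}
    - {"claw": 1.2,"tx": -0.34,"ty": 3,"tz": 0.05,"ax": 0,"ay": -0.1,"az": 0.25}
    - {"claw": 1.2,"tx": -0.34,"ty": 3.7,"tz": 0.05,"ax": 0,"ay": -0.1,"az": 0.25}
    - {"claw": 1.2,"tx": -0.34,"ty": 4.2,"tz": 0.05,"ax": 0,"ay": -0.1,"az": 0.25}
    - {"claw": 1.2,"tx": -0.34,"ty": 4.4,"tz": 0.05,"ax": 0,"ay": -0.1,"az": 0.25}
    - {"claw": 1.2,"tx": -0.34,"ty": 4.4,"tz": 0.05,"ax": 0,"ay": -0.1,"az": 0.25}
    - {"claw": 1.2,"tx": -0.34,"ty": 4.4,"tz": 0.05,"ax": 0,"ay": -0.1,"az": 0.25}

```text
time: 13.97
eef_pos: [0.4693, 0.3454, 0.0575]
tcp_rot: [0.704, 0.075, -0.079, -0.702]
contact_force: [-3.6, -1.7, 5.5]
opening: 0.175
```

Run:
```python
from h import *
p,d=cams.read_camera("wrist");cv2.imwrite("pics/wrist16.png",p[100:400,160:480])
p,d=cams.read_camera("side"); cv2.imwrite("pics/side16c.png",cv2.resize(p[180:270,250:350],(660,594),interpolation=cv2.INTER_CUBIC))
s=ctrl.get_state();print(s["time"],s["eef_pos"],s["contact_force"],s["wrist_torque"])
rel([.471,.3465,.0574],tdown(102.5))
```

```text
14.0667 [0.46928206 0.34534061 0.05754694] [-3.31314701 -1.32852105  4.78313139] [-0.27723756  0.52716251 -0.01324283]
t [0.19 0.01 0.08] a [ 0.09  0.02 -0.33]
```

View pics/wrist16.png

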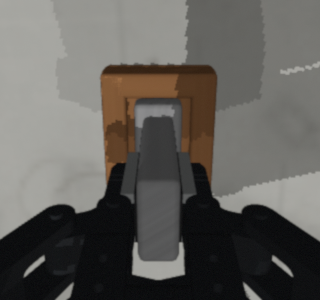

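View pics/side16c.png

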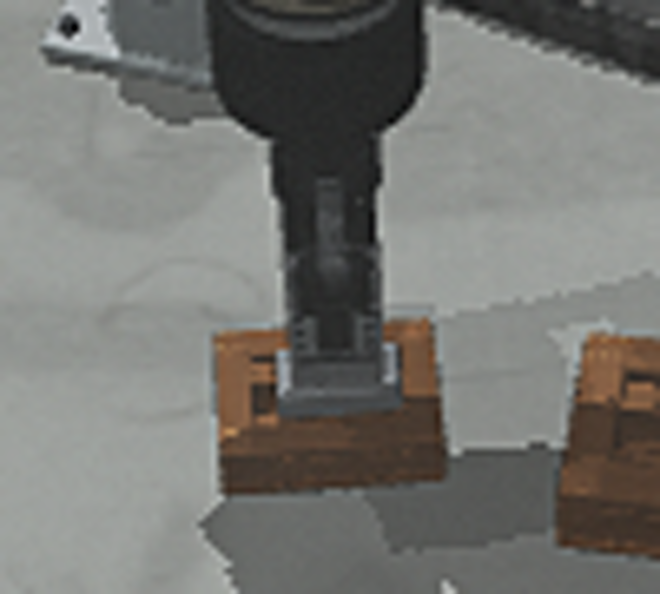

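The height matches the stored pose (0.0575) and there is light contact. Release gently.

play_rows:
  grip_force: 20
  steps:
    - {"claw": 1.3,"tx": 0.15,"ty": -0.05,"tz": 0,"ax": 0,"ay": 0,"az": 0}
    - {"claw": 1.3,"tx": 0.15,"ty": -0.05,"tz": 0,"ax": 0,"ay": 0,"az": 0}
    - {"claw": 2.0,"tx": 0.15,"ty": -0.05,"tz": 0,"ax": 0,"ay": 0,"az": 0}
    - {"claw": 3.0,"tx": 0.15,"ty": -0.05,"tz": 0,"ax": 0,"ay": 0,"az": 0}
    - {"claw": 4.0,"tx": 0.15,"ty": -0.05,"tz": 0,"ax": 0,"ay": 0,"az": 0}
    - {"claw": 4.5,"tx": 0.15,"ty": -0.05,"tz": 0,"ax": 0,"ay": 0,"az": 0}
    - {"claw": 4.5,"tx": 0.15,"ty": -0.05,"tz": 0,"ax": 0,"ay": 0,"az": 0}

```text
time: 14.65
eef_pos: [0.4707, 0.3456, 0.0568]
tcp_rot: [0.703, 0.076, -0.079, -0.702]
contact_force: [-0.5, 0.8, -0.1]
opening: 0.527
```

Run:
```python
from h import *
p,d=cams.read_camera("wrist");cv2.imwrite("pics/wrist17.png",p[100:400,160:480])
s=ctrl.get_state();print(s["time"],s["eef_pos"],s["contact_force"],s["opening"]*8.54)
```

```text
14.7 [0.47071991 0.345624   0.05687725] [-0.31668115  0.59156926  0.68105857] 4.518946046155601
```

View pics/wrist17.png

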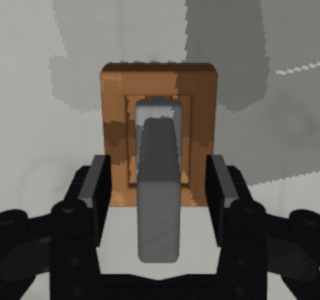

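The spanner stands free with clear gaps on both sides. Retreat straight up.

play_rows:
  steps:
    - {"claw": 4.5,"tx": 0,"ty": -2,"tz": 0,"ax": 0,"ay": 0,"az": 0}
    - {"claw": 4.5,"tx": 0,"ty": -5,"tz": 0,"ax": 0,"ay": 0,"az": 0}
    - {"claw": 4.5,"tx": 0,"ty": -9,"tz": 0,"ax": 0,"ay": 0,"az": 0}
    - {"claw": 4.5,"tx": 0,"ty": -13,"tz": 0,"ax": 0,"ay": 0,"az": 0}
    - {"claw": 6,"tx": 0,"ty": -16.5,"tz": 0,"ax": 0,"ay": 0,"az": 0}
    - {"claw": 8,"tx": 0,"ty": -16.5,"tz": 0,"ax": 0,"ay": 0,"az": 0}
    - {"claw": 8,"tx": 0,"ty": -16.5,"tz": 0,"ax": 0,"ay": 0,"az": 0}
    - {"claw": 8,"tx": 0,"ty": -16.5,"tz": 0,"ax": 0,"ay": 0,"az": 0}
    - {"claw": 8,"tx": 0,"ty": -16.5,"tz": 0,"ax": 0,"ay": 0,"az": 0}

```text
time: 15.45
eef_pos: [0.4703, 0.3454, 0.2197]
tcp_rot: [0.704, 0.074, -0.08, -0.702]
contact_force: [0.5, 1.2, -0.2]
opening: 0.936
```

Run:
```python
from h import *
K,T=ext("wrist");p,d=cams.read_camera("wrist");cv2.imwrite("pics/wrist18.png",p)
q,_=cams.read_camera("side");cv2.imwrite("pics/side18.png",q)
pts=[];
for v in range(120,240):
  for u in range(270,370):
    if d[v,u]>0:
      x=pt(K,T,u,v,d[v,u])
      if x[2]>.092 and x[2]<.12: pts.append(x)
pts=np.array(pts);print(len(pts),pts[:,2].mean(),pts[:,2].std(),cv2.minAreaRect(pts[:,:2].astype(np.float32)))
s=ctrl.get_state();print(s["time"],s["contact_force"],s["dq"].round(3))
```

```text
787 0.0983982262665232 0.0010487223585414953 ((0.4697878956794739, 0.3465579152107239), (0.035585254430770874, 0.015343444421887398), 12.842829704284668)
15.55 [ 0.23108772  0.33459524 -0.56843041] [-0.001  0.001 -0.007  0.001  0.002 -0.001]
```

View pics/wrist18.png

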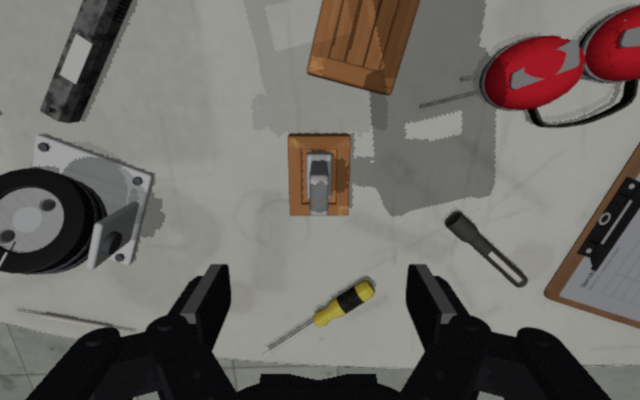

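View pics/side18.png

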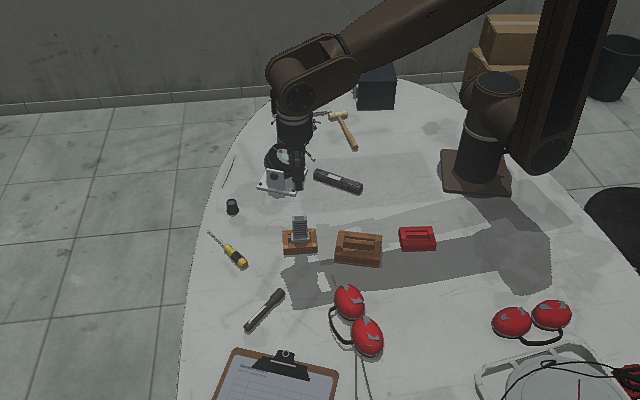

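The spanner stands upright in the rest, with its top at 0.0984 m, the same as before. The loupe (232,206 in the side view) and the driver haven't moved, and nothing touches the robot.

```bash
python3 -c "
from plant import ctrl
print(ctrl.sign_off())"
```

```text
the job is handed in; nothing more can be done
None
```

The job is done and handed in at about 15.6 s of the 56 s allowed. I took the spanner from the small brown rest and pushed both pins in until the crossbar sat on the ring face. I then turned the ring clockwise about 43° to its stop, withdrew the spanner, stood it back in the rest and let go.

**Last checks:**
- **Pins in:** insertion stopped at a measured depth of 11.9 to 12 mm under up to 29 N along the axis.
- **Ring home:** the torque rose to 1.5 N·m at the angle where I expected the stop. After withdrawing, the wrist picture showed the ring's line meeting the rim's line.
- **Spanner back:** it stands upright, with its top at 98 mm and its turn matching the rest's. It sits about 1.5 mm from where it started, inside the pocket.
- **Bystanders:** the loupe and screwdriver look unmoved in the side picture. The robot was clear of everything at the end.

**Disagreement:** the wrist camera read about 1.5 mm to one side of the gripper's centre line. The top camera showed a similar offset, so I corrected for it before inserting the pins.

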